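Set the LED candles on their plates for the next take

TASK

Dress the tabletop set for the next take: stand each of the four ivory LED candles upright on its own black iron plate, gently and centred, inside the rim. The square candle goes on the square plate, turned so that its sides run parallel to the rim; the round ones go by size, the slimmest on the smallest round plate, the middle one on the middle plate, the widest on the largest. Leave the camera lens and the little vase standing where they are.

Things in the scene. Friction and masses are not known exactly. Their poses are not given: they have to be found in the camera images.
- slim_center (a point): Ivory wax LED candle standing upright on the table, flat switch base; the top is dished, with a small flame-shaped tip rising 9 mm above it. Hard enough to grip firmly by the sides. The slimmest round one: 38 mm across, 90 mm high, about 90 g. The origin is at its centre, half-way up; z points up when it stands.
- medium_center (a point): Ivory wax LED candle standing upright on the table, flat switch base; the top is dished, with a small flame-shaped tip rising 9 mm above it. Hard enough to grip firmly by the sides. The middle round one: 52 mm across, 82 mm high, about 140 g. The origin is at its centre, half-way up; z points up when it stands.
- wide_center (a point): Ivory wax LED candle standing upright on the table, flat switch base; the top is dished, with a small flame-shaped tip rising 9 mm above it. Hard enough to grip firmly by the sides. The widest and lowest round one: 66 mm across, 74 mm high, about 200 g. The origin is at its centre, half-way up; z points up when it stands.
- square_center (a point): Ivory wax LED candle standing upright on the table, flat switch base; the top is dished, with a small flame-shaped tip rising 9 mm above it. Hard enough to grip firmly by the sides. The square one: 48 x 48 mm, 80 mm high, about 160 g. The origin is at its centre, half-way up; z points up when it stands. x and y are square to its sides.
- plate_small: The smallest round plate, black iron, 62 mm across inside the rim and 70 mm outside, with a flat 5 mm thick floor and an upright rim 3 mm thick, 11 mm high over the table. Stuck to the table with putty so it does not shift. The origin is at the centre of its underside, on the table; z up.
- plate_middle: The middle round plate, black iron, 77 mm across inside the rim and 85 mm outside, with a flat 5 mm thick floor and an upright rim 3 mm thick, 11 mm high over the table. Stuck to the table with putty so it does not shift. The origin is at the centre of its underside, on the table; z up.
- plate_large: The largest round plate, black iron, 92 mm across inside the rim and 100 mm outside, with a flat 5 mm thick floor and an upright rim 3 mm thick, 11 mm high over the table. Stuck to the table with putty so it does not shift. The origin is at the centre of its underside, on the table; z up.
- plate_square: The square plate, black iron, 72 x 72 mm inside the rim and 78 x 78 mm outside, with a flat 5 mm thick floor and an upright rim 3 mm thick, 11 mm high over the table. Stuck to the table with putty so it does not shift. The origin is at the centre of its underside, on the table; z up. x and y are square to its sides.
- lens_center (a point): Bystander: a black camera lens standing on its rear cap with the glass up, 69 mm across, 79 mm high. Not to be moved. The origin is at its centre, half-way up; z points up when it stands.
- vase_center (a point): Bystander: a small blue ceramic bud vase, 66 mm across at the belly, 84 mm high, with a narrow neck. Not to be moved. The origin is at its centre, half-way up; z points up when it stands.
Things that resemble listed ones, but are neither listed nor needed, are in the scene too. What is shaped like the plate_middle but purple or turquoise is not meant.

How it is judged:
By the outcome, as a careful person would: the job done as asked, in the order asked, and still so for the second after the job is handed in, with the robot touching nothing.
It also fails if it takes over 90 s, if anything falls off the work surface, if the arm or the gripper's body presses on something with over 40 N, if the wrist force passes 120 N, or if a joint passes its speed limit or range.

ROBOT

A 6-joint arm with a two-finger parallel gripper is mounted at the origin on the work surface. World frame = base frame: x ahead of the robot, y to its left, z up, the work surface at z = 0. Lengths are in m, angles in rad, forces in N, time in s.
With the tool pointing down it reaches from about 0.225 to 0.875 m from the base axis. Payload 3.4 kg.
Tool frame: the origin (TCP) lies on the centre line of the jaws, within the pads' length; the fingertips stand 22 mm ahead of it and the grasp point (between the pads) lies 3 mm ahead of it; z points along the fingers, y is the direction in which the jaws open and shut (so a half turn about z gives the same grasp; the last joint's range is limited). The gripper opens to 85 mm and grips with 20 to 120 N. Pads are 22 mm wide; open, the fingers measure 114 mm over their backs; the gripper's body (76 mm by 85 mm) begins 54 mm behind the grasp point. The pads swing forward as they close: fully open they stand 13 mm farther back than shut.
Start: joints at [1.091, 0.276, 1.505, -0, 1.361, -0.121], TCP at [0.202, 0.538, 0.214] pointing down, gripper open.
Joint ranges: [-2.89, 2.89], [-0.75, 2.08], [0.22, 2.7], [-1.18, 4.32], [0.11, 2.71], [-2.7, 2.7]. Speed limits (rad/s): [2.57, 2.57, 3.14, 3.14, 3.14, 3.14].

INTERFACE

Orientations are given as [roll, pitch, yaw] about the fixed x, y, z axes, in that order (R = Rz(yaw) Ry(pitch) Rx(roll)).
In Python, from workcell import bot gives the robot as it stands.
- The arm moves only by the tool servo_tool, never from a script. Its argument "deltas" is a list of rows, each a list of 3 entries, a list of its own where there are three numbers: the turn, a rotation vector about the tool's x, y, z in degrees, then the shift along the tool's x, y, z in m, then the finger opening in m, from 0 to 0.0854. In form: [[[ax, ay, az], [tx, ty, tz], gripper], ...]. A call has exactly 8 rows; each row is the pose to reach, as a shift and turn from the pose commanded when the call began, along the tool's axes at that moment; what a row does not reach only later rows make up. A row lasts 1/12 s, in which the tool goes at most 41.7 mm and 7.16 degrees, less where a joint would pass 70% of its speed; a pose out of reach is approached as far as the arm can. A call with a gripper value outside its range is refused whole. The fingers move at their own pace and stop on an object; the grip force is fixed at half the most. Time passes only in rows, so rows that repeat a pose let the fingers close, or fill a call up. It gives the time, the measured TCP pose, the force and the opening at its end, in the units of the state.
- bot.get_state(): the state, without advancing time (a new reading comes with each control period).
- bot.camera(name): name is "scene" or "top"; returns (picture, depth): 400x640x3 uint8, red, green, blue; 400x640 float32, m along the optical axis (not along the pixel's ray), 0 where there is no reading.
- bot.camera_info(name): a dict with "fx", "fy", "cx", "cy" (pixels), "k1" (the pictures are not rectified: a ray, as slopes to the right and down, at radius r is drawn at 1 + k1 r^2 times it, then the intrinsics apply), "extrinsics" (4x4, takes a point from camera to world coordinates). Camera axes: x right, y up, looking along -z (the intrinsics and any distortion apply to the point x, -y, -z); pixel columns grow to the right and rows downward; lengths in m; the calibration is good to about 2 mm. A picture is of the moment at which its call begins. camera_info takes no time and is no camera call.
- bot.sign_off(): hands the job in, once; it reports no verdict.
The state is a dict: "clock": time; "joints": joint angles; "qd": joint speeds; "tau": joint torques, N m; "tcp_pos": TCP position; "orientation": TCP orientation; "wrist_force": force on the tool from outside, world axes, zero at the start; "wrist_torque": the same for the moment, N m; "finger_gap": finger opening in m.
Only numpy, scipy, OpenCV 4.12 (cv2) and the standard library are available. Lean on these libraries where they do the work, as an engineer would, in place of code of your own. Each camera call takes 0.05 s, during which the arm holds its last target.

## Working session

There is one attempt and no reset: what is moved stays moved. The work goes in short steps, Python scripts to look and compute and a tool call to move; the robot and the scene stay as the last step left them, time stands still between calls to the robot, and variables do not carry over. Pictures are saved under pics/ and viewed, and the job is handed in when it is done.

Besides the shell and the picture viewer there is one more tool, called after "Call:" as name([rows], argument=value, ...), one row to a line, values as JSON. servo_tool: Moves the arm, as the interface text tells. Its arguments: {"type":"object","properties":{"deltas":{"type":"array"}},"required":["deltas"]}

```bash
mkdir -p pics; ls; python3 - <<'E'
from workcell import bot
import cv2,numpy as np
for n in("scene","top"):
    p,d=bot.camera(n); np.savez(f"{n}0.npz",p=p,d=d)
    cv2.imwrite(f"pics/{n}0.png",p[:,:,::-1]); i=bot.camera_info(n); print(n,i)
print(bot.get_state())
E
```

```text
pics
scene {'fx': 484.20716702926495, 'fy': 484.20716702926495, 'cx': 325.01309855075897, 'cy': 204.24642795964462, 'k1': 0.04270047629741408, 'extrinsics': array([[-0.44142404, -0.6808362 ,  0.58447146,  1.2453927 ],
       [ 0.89727464, -0.33016466,  0.29306913,  0.43444257],
       [-0.00656024,  0.65379918,  0.75663967,  1.06214221],
       [ 0.        ,  0.        ,  0.        ,  1.        ]])}
top {'fx': 489.25032323280055, 'fy': 489.25032323280055, 'cx': 330.89642056895434, 'cy': 202.99719650875764, 'k1': -0.12227412658954294, 'extrinsics': array([[ 0.0054895 ,  0.99404331, -0.10884739,  0.32902757],
       [-0.99993812,  0.00440339, -0.01021614,  0.04654199],
       [-0.00967599,  0.10889674,  0.99400597,  1.32949098],
       [ 0.        ,  0.        ,  0.        ,  1.        ]])}
{'clock': 0.1, 'joints': array([ 1.09097286e+00,  2.76563440e-01,  1.50601574e+00,  1.56471624e-05,
        1.36073441e+00, -1.20997762e-01]), 'qd': array([-2.77094510e-04, -1.36901422e-03, -2.50610962e-03, -7.25727597e-04,
        5.26204322e-06,  7.81368292e-04]), 'tau': array([ 1.69413532e-03, -4.17698801e+01, -2.46404600e+01, -1.84362702e-04,
        5.84978086e-03,  2.68296668e-05]), 'tcp_pos': array([0.20168485, 0.53791937, 0.21270452]), 'orientation': array([-3.13988614e+00, -2.22907703e-04,  2.78276349e+00]), 'wrist_force': array([-0.06806053, -0.10698749,  0.21473084]), 'wrist_torque': array([-0.0458612 ,  0.00821476, -0.03765096]), 'finger_gap': 0.08527451178185937}
```

View pics/scene0.png

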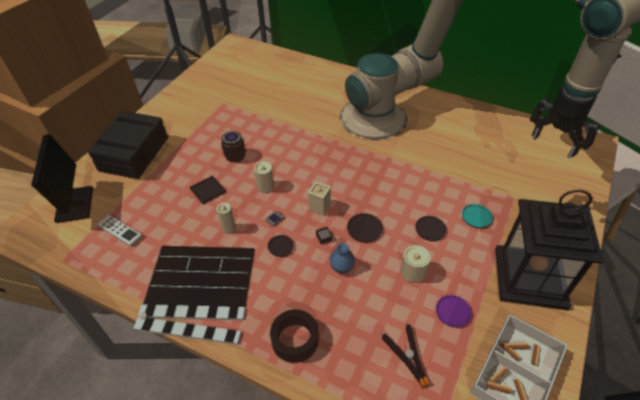

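View pics/top0.png

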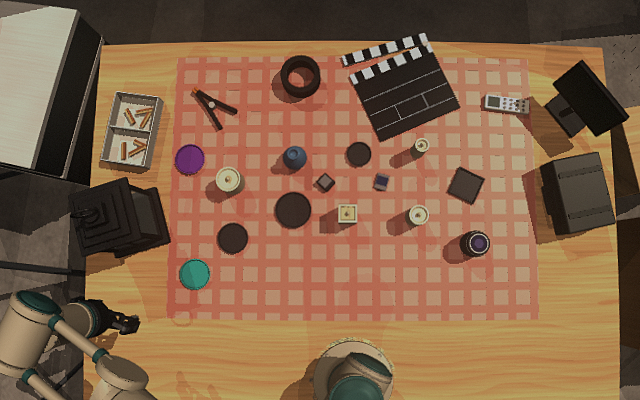

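The top view shows these objects (pixels in top0):

| Wanted thing | Pixel | Could be confused with |
|---|---|---|
| Small plate | (358,154) | |
| Large plate | (293,209) | |
| Middle plate, black | (232,237) | purple (190,159), turquoise (194,275), black tape ring (300,77) |
| Square plate | (466,185) | clapper (404,95), small gadgets (325,182) and (382,182) |
| Slim candle | (421,146) | |
| Medium candle | (418,215) | |
| Wide candle | (229,180) | |
| Square candle | (347,213) | |

The bystanders are the lens at (475,244) and the vase at (294,157). Next I measure sizes and check a crop.

```bash
cat > h.py <<'E'
import numpy as np,cv2
from workcell import bot
def K(i): return np.array([[i['fx'],0,i['cx']],[0,i['fy'],i['cy']],[0,0,1.]])
def rays(i,uv):
    # returns slopes (right, down)
    uv=np.asarray(uv,float).reshape(-1,1,2)
    return cv2.undistortPoints(uv,K(i),np.array([i['k1'],0,0,0.])).reshape(-1,2)
def onplane(n,uv,z):
    i=bot.camera_info(n);s=rays(i,uv);E=i['extrinsics']
    d=np.c_[s[:,0],-s[:,1],-np.ones(len(s))]@E[:3,:3].T;o=E[:3,3]
    return o+d*((z-o[2])/d[:,2])[:,None]
def cloud(n,d):
    i=bot.camera_info(n);E=i['extrinsics'];v,u=np.mgrid[:400,:640]
    s=rays(i,np.c_[u.ravel(),v.ravel()]);D=d.ravel()[:,None]
    P=np.c_[s[:,:1]*D,-s[:,1:]*D,-D]@E[:3,:3].T+E[:3,3]
    return P.reshape(400,640,3)
def proj(n,P):
    i=bot.camera_info(n);E=np.linalg.inv(i['extrinsics']);P=np.atleast_2d(P)@E[:3,:3].T+E[:3,3]
    s=P[:,:2]*[1,-1]/-P[:,2:];r2=(s**2).sum(1,keepdims=True)
    return s*(1+i['k1']*r2)*i['fx']+[i['cx'],i['cy']]
def circ(P):
    A=np.c_[2*P[:,:2],np.ones(len(P))];b=(P[:,:2]**2).sum(1)
    for _ in range(5):
        x=np.linalg.lstsq(A,b,rcond=None)[0];r=np.sqrt(x[2]+x[0]**2+x[1]**2)
        e=abs(np.hypot(*(P[:,:2]-x[:2]).T)-r);k=e<max(.002,2*np.median(e));A2,b2=A[k],b[k]
        x=np.linalg.lstsq(A2,b2,rcond=None)[0]
    return x[:2],np.sqrt(x[2]+x[0]**2+x[1]**2)
E
python3 - <<'E'
from h import *
np.set_printoptions(precision=4,suppress=True)
C={}
for n in("top","scene"):
    f=np.load(n+"0.npz");p,d=f['p'],f['d'];W=cloud(n,d);C[n]=W
    hsv=cv2.cvtColor(p,cv2.COLOR_RGB2HSV)
    print(n,'table z',np.median(W[150:300,230:400,2]))
T={'slim':(421,146),'medium':(418,215),'wide':(229,180),'square':(347,213),'lens':(475,244),'vase':(294,157),'ps':(358,154),'pl':(293,209),'pm':(232,237),'psq':(466,185),'g1':(325,182),'g2':(382,182)}
f=np.load("top0.npz");p=f['p'];hsv=cv2.cvtColor(p,cv2.COLOR_RGB2HSV)
for k,(u,v) in T.items():
    print(k,W[0,0,2]*0+C['top'][v,u],hsv[v,u],C['top'][v-4:v+5:4,u-8:u+9:4,2].round(3).tolist())
a=cv2.resize(p[120:280,180:500],None,fx=2.5,fy=2.5,interpolation=cv2.INTER_CUBIC);cv2.imwrite('pics/crop1.png',a[:,:,::-1])
E
```

```text
top table z 0.001011438328489267
scene table z 0.0020211637589059306
slim [ 0.6149 -0.1739  0.0878] [ 14 116  79] [[-0.001, 0.092, 0.085, 0.087, -0.002], [0.067, 0.088, 0.088, 0.083, 0.088], [0.056, 0.087, 0.093, 0.087, -0.005]]
medium [ 0.4351 -0.1631  0.0883] [ 15 106  96] [[0.081, 0.075, 0.079, 0.074, 0.082], [0.084, 0.075, 0.088, 0.078, 0.079], [0.078, 0.075, 0.073, 0.076, 0.083]]
wide [0.5269 0.3278 0.0671] [ 16 119 163] [[0.067, 0.066, 0.07, 0.07, 0.066], [0.064, 0.068, 0.067, 0.066, 0.064], [0.072, 0.069, 0.066, 0.072, 0.072]]
square [0.4394 0.0182 0.0899] [ 16  95 129] [[0.077, 0.075, 0.075, 0.078, 0.081], [0.078, 0.072, 0.09, 0.074, 0.081], [0.08, 0.074, 0.074, 0.068, 0.081]]
lens [ 0.3616 -0.3124  0.0763] [142  67  95] [[0.072, 0.082, 0.08, 0.072, 0.079], [0.077, 0.082, 0.076, 0.08, 0.078], [0.069, 0.082, 0.077, 0.081, 0.076]]
vase [0.5856 0.1559 0.0815] [107  54  95] [[0.049, 0.072, 0.08, 0.087, 0.05], [0.058, 0.084, 0.081, 0.06, 0.051], [0.052, 0.064, 0.062, 0.054, 0.051]]
ps [ 0.6113 -0.014   0.0001] [12 86 59] [[1.329, 0.008, 0.008, 0.004, 0.007], [0.006, 0.005, 0.0, 0.004, 0.004], [0.006, 0.005, -0.003, 0.004, 0.007]]
pl [0.4568 0.163  0.0088] [10 98 57] [[0.001, 0.005, 0.007, 0.006, 0.01], [0.005, 0.0, 0.009, 0.006, 0.007], [0.005, 0.011, 0.009, 0.007, 0.009]]
pm [0.3798 0.3296 0.002 ] [ 9 89 57] [[0.011, 0.011, 0.001, 0.007, 0.006], [-0.001, 0.005, 0.002, 0.001, 0.006], [0.01, 0.011, 0.01, 0.003, 0.001]]
psq [ 0.526  -0.3124  0.0022] [12 72 71] [[-0.003, 0.004, -0.003, 0.005, 0.006], [0.005, 0.002, 0.002, 0.009, 0.009], [0.008, 0.005, 0.004, 0.005, 0.007]]
g1 [0.5302 0.0764 0.0154] [ 10  63 117] [[-0.004, 0.019, 0.021, 0.019, 0.001], [0.023, 0.016, 0.015, 0.017, 0.016], [0.001, 0.018, 0.022, 0.02, 0.001]]
g2 [ 0.5327 -0.0796  0.0036] [145  48  58] [[-0.0, 0.009, 0.01, 0.01, -0.003], [0.002, 0.006, 0.004, 0.008, 0.0], [0.006, 0.008, 0.012, 0.006, 0.003]]
```

View pics/crop1.png

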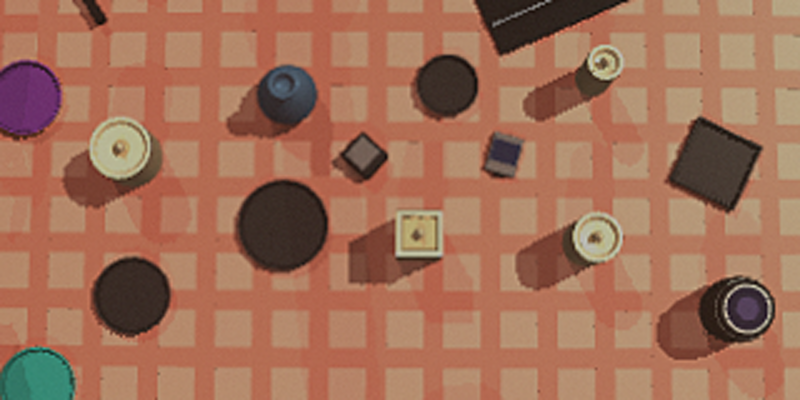

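```bash
cat > meas.py <<'E'
from h import *
np.set_printoptions(precision=4,suppress=True)
# name: (xy approx, height of measured outline, radius or half side, kind)
R={'slim':((.615,-.174),.090,.019,'c'),'medium':((.435,-.163),.082,.026,'c'),'wide':((.527,.328),.074,.033,'c'),'square':((.439,.018),.080,.024,'s'),
'ps':((.611,-.014),.011,.035,'p'),'pl':((.457,.163),.011,.05,'p'),'pm':((.38,.33),.011,.0425,'p'),'psq':((.526,-.312),.011,.039,'ps')}
def measure(n,p,name,xy=None,vis=None,thr=None):
    a,z,r,k=R[name];xy=a if xy is None else xy
    c=proj(n,[*xy,z])[0]
    S=8
    w=int(max(20,r*1.6*400)); u0,v0=(c-w).astype(int)
    u0=max(u0,0);v0=max(v0,0)
    crop=p[v0:v0+2*w,u0:u0+2*w]
    big=cv2.resize(crop,None,fx=S,fy=S,interpolation=cv2.INTER_CUBIC)
    hsv=cv2.cvtColor(big,cv2.COLOR_RGB2HSV);L=big.astype(float)
    ratio=L[...,0]/(L[...,2]+1)  # red/blue
    if k in'cs': m=(L[...,1]/(L[...,0]+1)>.8)&(hsv[...,2]>(thr or 100))
    else: m=(hsv[...,2]<(thr or 95))&((L[...,0]-L[...,1])<32)
    m=cv2.morphologyEx(m.astype(np.uint8),cv2.MORPH_OPEN,np.ones((13,13)))
    cs,_=cv2.findContours(m,cv2.RETR_EXTERNAL,cv2.CHAIN_APPROX_NONE)
    cc=[(c-np.array([u0,v0])+.5)*S-.5][0]
    cs=[q for q in cs if cv2.pointPolygonTest(q,(float(cc[0]),float(cc[1])),True)>-60]
    if not cs: return None
    q=max(cs,key=cv2.contourArea)
    q=cv2.convexHull(q).reshape(-1,2).astype(float)
    # densify
    q=np.concatenate([np.linspace(q[i],q[(i+1)%len(q)],max(2,int(np.hypot(*(q[(i+1)%len(q)]-q[i])))))[:-1] for i in range(len(q))])
    uv=(q+.5)/S-.5+[u0,v0]
    P=onplane(n,uv,z)
    if vis: 
        b=big.copy();cv2.polylines(b,[q.astype(int)],True,(0,255,0),2);cv2.imwrite(vis,b[:,:,::-1])
    if k in('c','p'):
        x,rr=circ(P);return x,rr,None
    (cx,cy),(ww,hh),an=cv2.minAreaRect((P[:,:2]*1e4).astype(np.float32))
    return np.array([cx,cy])/1e4,np.array([ww,hh])/2e4,(an+45)%90-45
E
python3 - <<'E'
from meas import *
for n in("top","scene"):
    p=np.load(n+"0.npz")['p']
    for k in R: print(n,k,R[k][2],measure(n,p,k,vis=f'/tmp/{n}_{k}.png'))
import glob
rows=[]
for n in("top","scene"):
    rows.append(np.hstack([cv2.resize(cv2.imread(f'/tmp/{n}_{k}.png'),(190,190)) for k in list(R)[:4]]));rows.append(np.hstack([cv2.resize(cv2.imread(f'/tmp/{n}_{k}.png'),(190,190)) for k in list(R)[4:]]))
cv2.imwrite('pics/m1.png',np.hstack([np.vstack(rows[:2]),np.vstack(rows[2:])])[:, :] if 0 else cv2.resize(np.vstack(rows),(600,600)))
E
```

```text
top slim 0.019 (array([ 0.6251, -0.1879]), np.float64(0.027695212583839623), None)
top medium 0.026 (array([ 0.4377, -0.1662]), np.float64(0.02658532766047528), None)
top wide 0.033 (array([0.5295, 0.3301]), np.float64(0.03326251928684579), None)
top square 0.024 (array([0.4406, 0.0171]), array([0.0243, 0.0247]), 0.2576475143432617)
top ps 0.035 (array([ 0.6101, -0.0149]), np.float64(0.0339106334219509), None)
top pl 0.05 (array([0.4547, 0.1637]), np.float64(0.048879247259765446), None)
top pm 0.0425 (array([0.3769, 0.327 ]), np.float64(0.04164801029161077), None)
top psq 0.039 (array([ 0.5239, -0.3089]), array([0.0398, 0.0413]), -25.8714599609375)
scene slim 0.019 (array([ 0.6381, -0.1657]), np.float64(0.030608050197657062), None)
scene medium 0.026 (array([ 0.4592, -0.1568]), np.float64(0.03984990465989305), None)
scene wide 0.033 (array([0.5456, 0.3266]), np.float64(0.041353180365991386), None)
scene square 0.024 (array([0.4648, 0.0185]), array([0.0501, 0.0288]), 11.08092975616455)
scene ps 0.035 (array([ 0.6155, -0.0161]), np.float64(0.03439843547049872), None)
scene pl 0.05 (array([0.4607, 0.1626]), np.float64(0.0492448273596259), None)
scene pm 0.0425 (array([0.384 , 0.3254]), np.float64(0.042104748802030814), None)
scene psq 0.039 (array([ 0.5321, -0.3094]), array([0.0428, 0.0395]), -25.84076690673828)
```

View pics/m1.png

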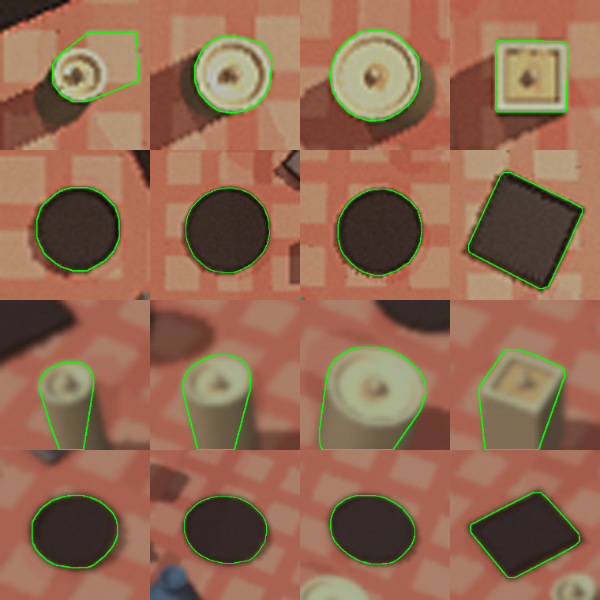

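```bash
python3 - <<'E'
from meas import *
p=np.load("top0.npz")['p']
for t in (110,120,130,140): print(t,[measure("top",p,k,xy=None,thr=t)[:2] for k in('slim','medium','wide','square')])
c=proj('top',[.617,-.176,.09])[0].astype(int);a=p[c[1]-16:c[1]+16,c[0]-16:c[0]+16]
cv2.imwrite('pics/slim.png',cv2.resize(a,None,fx=12,fy=12,interpolation=cv2.INTER_CUBIC)[:,:,::-1])
print(c)
E
```

```text
110 [(array([ 0.6252, -0.188 ]), np.float64(0.02763286503176225)), (array([ 0.4378, -0.1663]), np.float64(0.02648876320427807)), (array([0.5296, 0.3301]), np.float64(0.033192789694317396)), (array([0.4406, 0.0171]), array([0.0243, 0.0247]))]
120 [(array([ 0.6253, -0.1881]), np.float64(0.027569870626611117)), (array([ 0.4379, -0.1664]), np.float64(0.026420227449790157)), (array([0.5297, 0.3303]), np.float64(0.033081866933425824)), (array([0.4408, 0.0171]), array([0.0241, 0.0247]))]
130 [(array([ 0.6254, -0.1881]), np.float64(0.027474955184153146)), (array([ 0.438 , -0.1666]), np.float64(0.026321863299025798)), (array([0.5299, 0.3304]), np.float64(0.03294006531640799)), (array([0.4409, 0.0171]), array([0.024 , 0.0247]))]
140 [(array([ 0.6255, -0.1883]), np.float64(0.02733652458020608)), (array([ 0.4381, -0.1667]), np.float64(0.026199813920578664)), (array([0.5299, 0.3309]), np.float64(0.03261931420736073)), (array([0.4411, 0.0171]), array([0.0238, 0.0247]))]
[421 145]
```

View pics/slim.png

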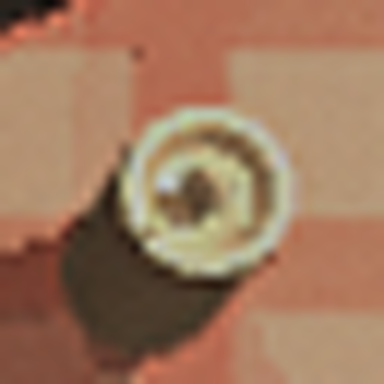

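```bash
cat > go.py <<'E'
import numpy as np,sys,json,os
# commanded pose store: x y z yawdeg
def delta(cmd,tgt):
    y=np.radians(cmd[3]);d=np.array(tgt[:3])-cmd[:3]
    tx=np.cos(y)*d[0]+np.sin(y)*d[1]; ty=np.sin(y)*d[0]-np.cos(y)*d[1]
    return round(-(tgt[3]-cmd[3]),2),[round(tx,4),round(ty,4),round(-d[2],4)]
if __name__=="__main__":
    a=list(map(float,sys.argv[1:])); c=a[:4]
    for k in range(4,len(a),4): print(delta(np.array(c),a[k:k+4]))
E
python3 -c "
from h import *
print(onplane('top',[[421.9,144.6]],.09))"
python3 go.py .202 .538 .214 159.44  .442 .0156 .19 90  .442 .0156 .06 90
```

```text
[[ 0.61816642 -0.17592041  0.09      ]]
(np.float64(69.44), [np.float64(-0.4082), np.float64(-0.4048), np.float64(0.024)])
(np.float64(69.44), [np.float64(-0.4082), np.float64(-0.4048), np.float64(0.154)])
```

```bash
python3 go.py .202 .538 .214 159.44  .322 .277 .2 124.72; python3 go.py .322 .277 .2 124.72 .442 .0156 .19 90 
```

```text
(np.float64(34.72), [np.float64(-0.204), np.float64(-0.2022), np.float64(0.014)])
(np.float64(34.72), [np.float64(-0.2832), np.float64(-0.0503), np.float64(0.01)])
```

Call:
servo_tool([
  [[0,0,4.34],[-0.0255,-0.0253,0.0018],0.0854],
  [[0,0,8.68],[-0.051,-0.0506,0.0036],0.0854],
  [[0,0,13.02],[-0.0765,-0.0759,0.0054],0.0854],
  [[0,0,17.36],[-0.102,-0.1012,0.0072],0.0854],
  [[0,0,21.7],[-0.1275,-0.1265,0.009],0.0854],
  [[0,0,26.04],[-0.153,-0.1518,0.0108],0.0854],
  [[0,0,30.38],[-0.1785,-0.1771,0.0126],0.0854],
  [[0,0,34.72],[-0.204,-0.2024,0.014],0.0854],
])

```text
clock: 0.77
tcp_pos: [0.3218, 0.2755, 0.1991]
orientation: [-3.141, -0.0, 2.174]
wrist_force: [1.2, 0.5, 0.5]
finger_gap: 0.0854
```

Call:
servo_tool([
  [[0,0,4.34],[-0.0354,-0.0063,0.00125],0.0854],
  [[0,0,8.68],[-0.0708,-0.0126,0.0025],0.0854],
  [[0,0,13.02],[-0.1062,-0.0189,0.0038],0.0854],
  [[0,0,17.36],[-0.1416,-0.0252,0.005],0.0854],
  [[0,0,21.7],[-0.177,-0.0315,0.0062],0.0854],
  [[0,0,26.04],[-0.2124,-0.0378,0.0075],0.0854],
  [[0,0,30.38],[-0.2478,-0.0441,0.0088],0.0854],
  [[0,0,34.72],[-0.2832,-0.0503,0.01],0.0854],
])

```text
clock: 1.43
tcp_pos: [0.4419, 0.0141, 0.1892]
orientation: [-3.141, -0.0, 1.567]
wrist_force: [0.9, 1.2, 0.5]
finger_gap: 0.0855
```

```bash
python3 - <<'E'
from h import *
s=bot.get_state();print(s['tcp_pos'],s['orientation'],s['joints'])
p,d=bot.camera('scene');np.savez('scene1.npz',p=p,d=d)
c=proj('scene',[.44,.016,.1])[0].astype(int);a=p[c[1]-80:c[1]+60,c[0]-90:c[0]+90]
cv2.imwrite('pics/s1.png',cv2.resize(a,None,fx=4,fy=4,interpolation=cv2.INTER_CUBIC)[:,:,::-1])
E
```

```text
[0.4418547  0.01408409 0.18923609] [-3.14123206e+00 -3.04502935e-04  1.56663717e+00] [-1.25999684e-01  9.11119751e-02  1.80640465e+00  2.72816561e-04
  1.24447097e+00 -1.21928084e-01]
```

View pics/s1.png

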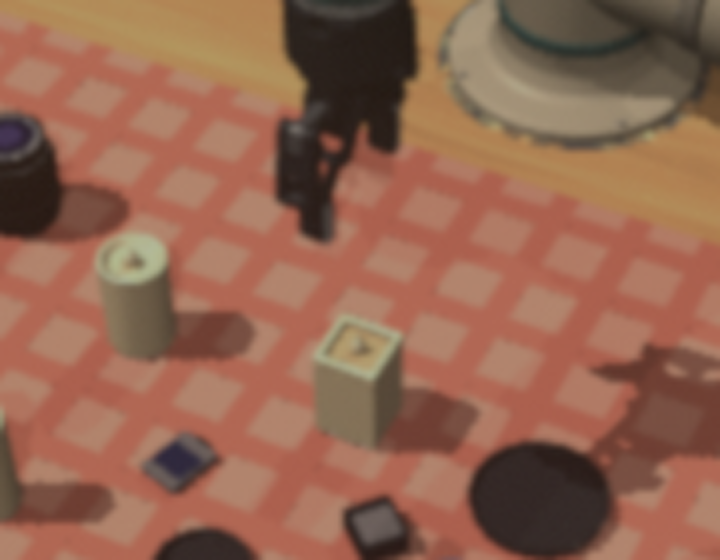

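```bash
python3 - <<'E'
from h import *
np.set_printoptions(precision=4,suppress=True)
c=proj('scene',[.44,.016,.1])[0].astype(int)
for q in ([.442,.0141,.167],[.442,.0141,.189],[.489,.0141,.167],[.395,.0141,.167]): print((proj('scene',q)[0]-c+[90,80])*4)
W=cloud('scene',np.load('scene1.npz')['d'])
for (x,y) in((290,150),(315,225),(385,130),(345,20)):
    u,v=c[0]-90+x//4,c[1]-80+y//4; print(x,y,W[v,u])
E
```

```text
[354.6487 251.6536]
[354.0859 227.3686]
[321.7459 298.1667]
[386.1654 207.087 ]
290 150 [0.5145 0.0102 0.3135]
315 225 [0.4995 0.0153 0.2422]
385 130 [0.4039 0.0173 0.2445]
345 20 [0.4734 0.0272 0.382 ]
```

```bash
python3 - <<'E'
from h import *
np.set_printoptions(precision=4,suppress=True)
p,d=bot.camera('top');np.savez('top1.npz',p=p,d=d);W=cloud('top',d)
c=proj('top',[.44,.016,.2])[0].astype(int);print(c)
a=p[c[1]-70:c[1]+70,c[0]-90:c[0]+90]
cv2.imwrite('pics/t1.png',cv2.resize(a,None,fx=4,fy=4,interpolation=cv2.INTER_CUBIC)[:,:,::-1])
for q in ([.442,.0141,.167],[.489,.0141,.167],[.395,.0141,.167],[.489,.0141,.24],[.395,.0141,.24]): print((proj('top',q)[0]-c+[90,70])*4)
W=cloud('scene',np.load('scene1.npz')['d']);c=proj('scene',[.44,.016,.1])[0].astype(int)
Z=W[c[1]-80:c[1]-10,c[0]-25:c[0]+20]
m=(Z[...,2]>.14)&(abs(Z[...,0]-.44)<.09);print(np.percentile(Z[m][:,2],[0,1,5,20]),Z[m][np.argsort(Z[m][:,2])[:8]])
print(bot.get_state()['tcp_pos'])
E
```

```text
[349 208]
[361.8431 284.1805]
[361.9441 206.1214]
[361.712  362.8978]
[365.5859 188.436 ]
[365.382  355.4849]
[0.2198 0.2264 0.2385 0.2793] [[0.3993 0.0062 0.2198]
 [0.4002 0.0153 0.2206]
 [0.3992 0.0091 0.2208]
 [0.4009 0.0186 0.2225]
 [0.3998 0.0036 0.2226]
 [0.4934 0.0058 0.2227]
 [0.401  0.0215 0.2237]
 [0.401  0.0128 0.2237]]
[0.4442 0.0114 0.1891]
```

View pics/t1.png

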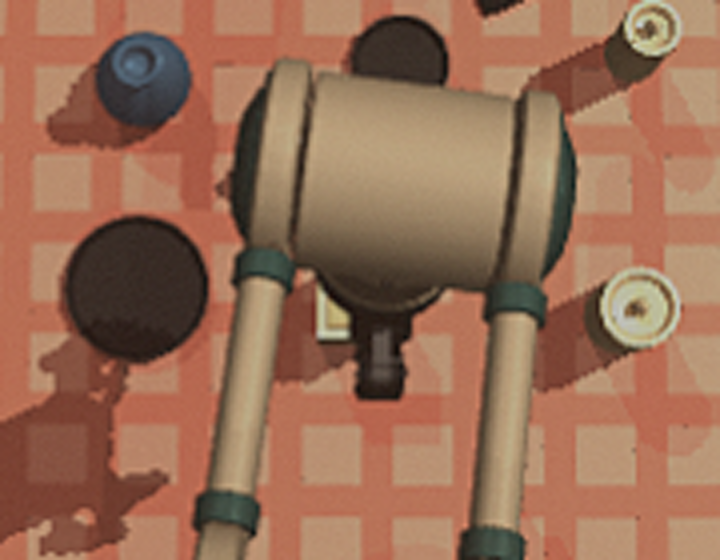

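```bash
python3 - <<'E'
from h import *
np.set_printoptions(precision=4,suppress=True)
for k in range(4):
    s=bot.get_state();print(s['clock'],s['tcp_pos'],s['orientation'],s['joints'],s['qd'],s['wrist_force'],s['finger_gap'])
    p,d=bot.camera('scene')
c=proj('scene',[.44,.016,.1])[0].astype(int);a=p[c[1]-80:c[1]+60,c[0]-90:c[0]+90]
cv2.imwrite('pics/s2.png',cv2.resize(a,None,fx=4,fy=4,interpolation=cv2.INTER_CUBIC)[:,:,::-1])
np.savez('scene2.npz',p=p,d=d)
E
```

```text
1.5333 [0.4442 0.0114 0.1891] [3.1403 0.0024 1.5641] [-0.1293  0.0937  1.8037 -0.0024  1.2426 -0.1219] [ 0.0678 -0.0254  0.0375  0.0675  0.0486 -0.0034] [-0.2912  1.0491 -0.0491] 0.08534891848141596
1.5833 [0.4425 0.0138 0.189 ] [-3.1408  0.      1.5666] [-0.1262  0.0926  1.8054 -0.0001  1.2445 -0.1219] [ 0.0552 -0.0219  0.0287  0.0263  0.025   0.    ] [-0.5972 -0.4604 -0.2026] 0.0852202039636991
1.6333 [0.4416 0.0152 0.189 ] [-3.14   -0.0008  1.5687] [-0.1238  0.0917  1.8065  0.0006  1.2452 -0.1219] [ 0.0423 -0.017   0.0166  0.0083  0.007   0.001 ] [-0.4308  1.0851 -0.5281] 0.08540598897109242
1.6833 [0.4411 0.0161 0.189 ] [-3.14   -0.001   1.5705] [-0.122   0.091   1.8071  0.0008  1.2453 -0.122 ] [ 0.0306 -0.0113  0.0083  0.0007 -0.0001  0.0013] [-0.4224  0.4721  0.2276] 0.08494584001034183
```

View pics/s2.png

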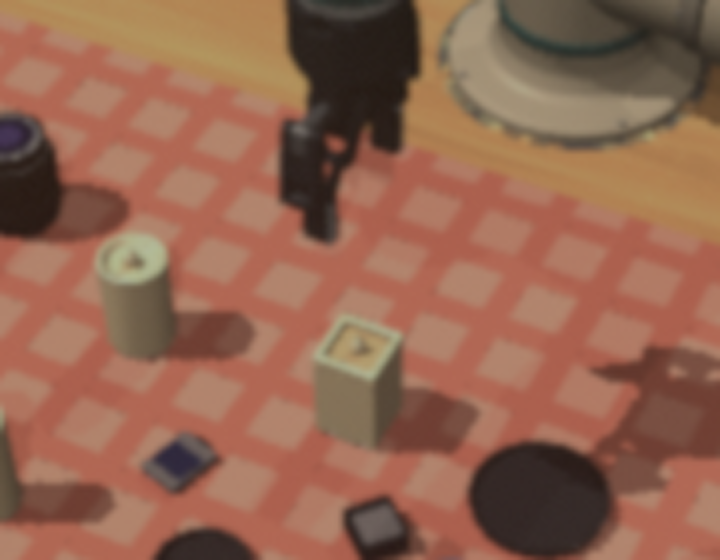

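```bash
python3 - <<'E'
from h import *
np.set_printoptions(precision=4,suppress=True)
c=proj('scene',[.44,.016,.1])[0].astype(int)
for x,y in((320,238),(388,150)):
    uv=[[c[0]-90+x/4,c[1]-80+y/4]]
    for z in(.16,.18,.2,.22,.24): print(x,z,onplane('scene',uv,z)[0])
E
```

```text
320 0.16 [ 0.4343 -0.0157  0.16  ]
320 0.18 [ 0.4522 -0.0057  0.18  ]
320 0.2 [0.4702 0.0042 0.2   ]
320 0.22 [0.4882 0.0142 0.22  ]
320 0.24 [0.5062 0.0242 0.24  ]
388 0.16 [ 0.3363 -0.0133  0.16  ]
388 0.18 [ 0.3564 -0.0033  0.18  ]
388 0.2 [0.3766 0.0066 0.2   ]
388 0.22 [0.3967 0.0165 0.22  ]
388 0.24 [0.4169 0.0264 0.24  ]
```

```bash
python3 - <<'E'
from h import *
np.set_printoptions(precision=4,suppress=True)
p=np.load('scene0.npz')['p'];W=cloud('scene',np.load('scene0.npz')['d'])
cv2.imwrite('pics/g0.png',cv2.resize(p[60:180,490:640],None,fx=4.5,fy=4.5,interpolation=cv2.INTER_CUBIC)[:,:,::-1])
t=np.array([.2017,.5379,.2127]);y=np.array([.351,.936,0])
for s in(-.05,0,.05):
  for dz in(-.022,-.009,.03): print(s,dz,(proj('scene',t+s*y+[0,0,dz])[0]-[490,60])*4.5)
p=np.load('scene2.npz')['p']
c=proj('scene',[.44,.016,.1])[0].astype(int);a=p[c[1]-80:c[1]-10,c[0]-40:c[0]+40]
cv2.imwrite('pics/g2.png',cv2.resize(cv2.convertScaleAbs(a,alpha=1.6),None,fx=8,fy=8,interpolation=cv2.INTER_CUBIC)[:,:,::-1])
E
```

```text
-0.05 -0.022 [170.4093 415.9846]
-0.05 -0.009 [177.594  399.2148]
-0.05 0.03 [199.892  347.2377]
0 -0.022 [249.9036 459.8206]
0 -0.009 [257.8857 443.0641]
0 0.03 [282.6749 391.0948]
0.05 -0.022 [332.8868 505.472 ]
0.05 -0.009 [341.7309 488.7415]
0.05 0.03 [369.2173 436.8181]
```

View pics/g0.png

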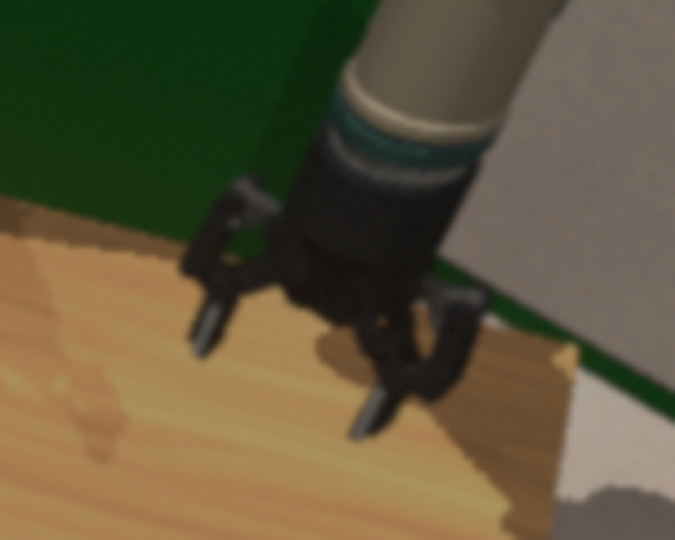

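View pics/g2.png

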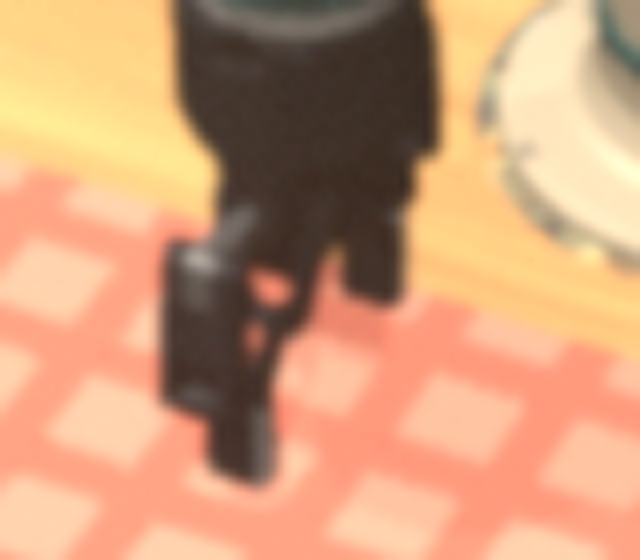

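The xy positions agree, but both views put the open fingertips about 30 mm above the reported TCP. They should be about 9 mm below it. I'll go down in steps and check by camera instead of trusting that number.

Call:
servo_tool([
  [[0,0,0],[0,0,0.012],0.0854],
  [[0,0,0],[0,0,0.024],0.0854],
  [[0,0,0],[0,0,0.036],0.0854],
  [[0,0,0],[0,0,0.048],0.0854],
  [[0,0,0],[0,0,0.06],0.0854],
  [[0,0,0],[0,0,0.07],0.0854],
  [[0,0,0],[0,0,0.08],0.0854],
  [[0,0,0],[0,0,0.08],0.0854],
])

```text
clock: 2.4
tcp_pos: [0.4395, 0.0176, 0.108]
orientation: [-3.138, -0.001, 1.574]
wrist_force: [0.1, -0.6, -0.7]
finger_gap: 0.0856
```

```bash
cat > look.py <<'E'
import sys
from h import *
np.set_printoptions(precision=4,suppress=True)
name=sys.argv[1];x,y,z=map(float,sys.argv[2:5]);cam=sys.argv[5] if len(sys.argv)>5 else 'scene'
s=bot.get_state();print(s['clock'],s['tcp_pos'],s['orientation'],s['wrist_force'],s['finger_gap'],s['joints'])
p,d=bot.camera(cam);np.savez(f'{name}.npz',p=p,d=d)
c=proj(cam,[x,y,z])[0].astype(int);o=np.maximum(c-[60,50],0);a=p[o[1]:o[1]+100,o[0]:o[0]+120]
print('origin',o)
cv2.imwrite(f'pics/{name}.png',cv2.resize(cv2.convertScaleAbs(a,alpha=1.4),None,fx=6,fy=6,interpolation=cv2.INTER_CUBIC)[:,:,::-1])
E
python3 look.py s3 .44 .016 .1
```

```text
2.4 [0.4395 0.0176 0.108 ] [-3.1375 -0.0009  1.5738] [ 0.0697 -0.5699 -0.6674] 0.08564575479912545 [-0.1187  0.1677  1.9404  0.0004  1.0377 -0.1219]
origin [260 133]
```

View pics/s3.png

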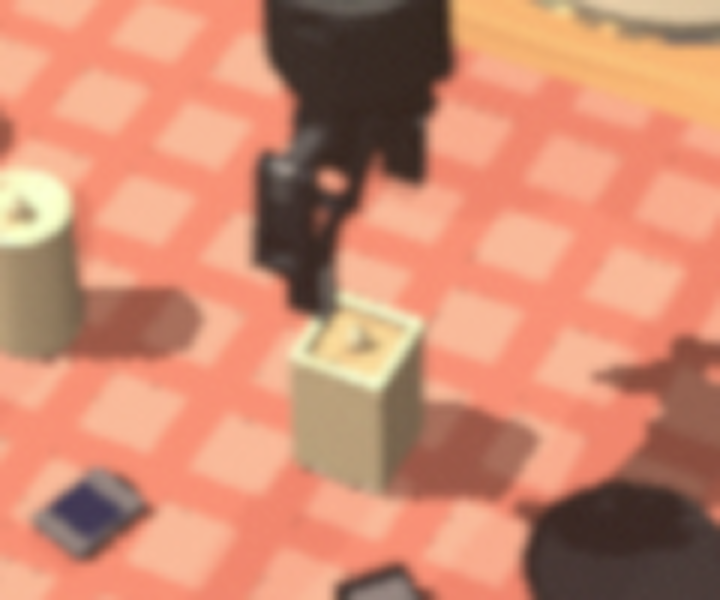

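```bash
python3 - <<'E'
from h import *
np.set_printoptions(precision=4,suppress=True)
for x,y in((312,310),(408,180)):
    uv=[[260+x/6,133+y/6]]
    for z in(.12,.13,.14,.15): print(x,z,onplane('scene',uv,z)[0])
s=bot.get_state();print(s['tcp_pos'])
# FK guess: planar
E
```

```text
312 0.12 [0.4709 0.0079 0.12  ]
312 0.13 [0.4791 0.0124 0.13  ]
312 0.14 [0.4873 0.0169 0.14  ]
312 0.15 [0.4955 0.0215 0.15  ]
408 0.12 [0.3783 0.0102 0.12  ]
408 0.13 [0.3875 0.0147 0.13  ]
408 0.14 [0.3967 0.0192 0.14  ]
408 0.15 [0.4059 0.0237 0.15  ]
[0.4404 0.0173 0.1089]
```

Call:
servo_tool([
  [[0,0,0],[0,0,0.01],0.0854],
  [[0,0,0],[0,0,0.02],0.0854],
  [[0,0,0],[0,0,0.03],0.0854],
  [[0,0,0],[0,0,0.04],0.0854],
  [[0,0,0],[0,0,0.05],0.0854],
  [[0,0,0],[0,0,0.06],0.0854],
  [[0,0,0],[0,0,0.07],0.0854],
  [[0,0,0],[0,0,0.07],0.0854],
])

```text
clock: 3.12
tcp_pos: [0.4408, 0.0167, 0.0389]
orientation: [-3.139, -0.0, 1.572]
wrist_force: [-0.8, -0.3, -0.2]
finger_gap: 0.0854
```

```bash
python3 look.py s4 .44 .016 .1
```

```text
3.1167 [0.4408 0.0167 0.0389] [-3.1395 -0.0005  1.5723] [-0.8052 -0.3291 -0.1563] 0.08542498719868862 [-0.1203  0.2588  2.0366  0.0003  0.8483 -0.1219]
origin [260 133]
```

View pics/s4.png

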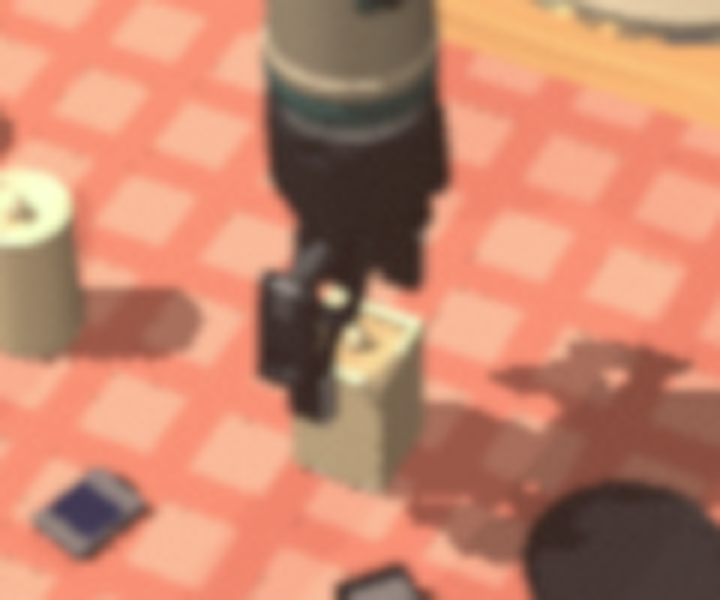

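Call:
servo_tool([
  [[0,0,0],[0,0,0.007],0.0854],
  [[0,0,0],[0,0,0.014],0.0854],
  [[0,0,0],[0,0,0.02],0.0854],
  [[0,0,0],[0,0,0.02],0.07],
  [[0,0,0],[0,0,0.02],0.06],
  [[0,0,0],[0,0,0.02],0.052],
  [[0,0,0],[0,0,0.02],0.04],
  [[0,0,0],[0,0,0.02],0.03],
])

```text
clock: 3.83
tcp_pos: [0.4422, 0.0158, 0.0198]
orientation: [3.141, 0.0, 1.571]
wrist_force: [0.0, -0.7, 0.7]
finger_gap: 0.0475
```

```bash
python3 look.py s5 .44 .016 .1
```

```text
3.8333 [0.4422 0.0158 0.0198] [3.1407 0.     1.5708] [ 0.031  -0.6906  0.7191] 0.04754206138919306 [-0.1219  0.2881  2.0601  0.0001  0.7925 -0.122 ]
origin [260 133]
```

View pics/s5.png

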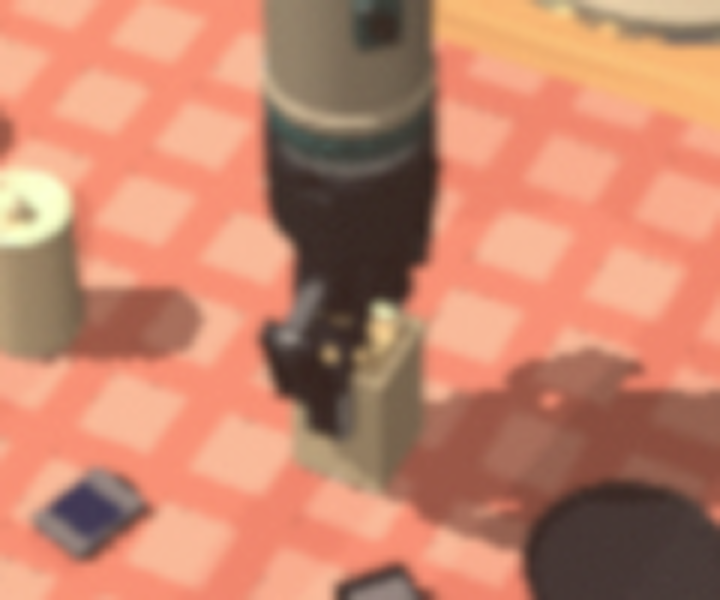

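Call:
servo_tool([
  [[0,0,0],[0,0,-0.005],0.03],
  [[0,0,0],[0,0,-0.02],0.03],
  [[0,0,0],[0,0,-0.042],0.03],
  [[0,0,0],[0,0,-0.065],0.03],
  [[0,0,0],[0,0,-0.09],0.03],
  [[0,0,0],[0,0,-0.115],0.03],
  [[0,0,0],[0,0,-0.13],0.03],
  [[0,0,0],[0,0,-0.14],0.03],
])

```text
clock: 4.55
tcp_pos: [0.4425, 0.0158, 0.1617]
orientation: [3.138, 0.0, 1.571]
wrist_force: [0.2, -0.1, -3.1]
finger_gap: 0.0475
```

```bash
python3 look.py s6 .44 .016 .2;python3 go.py .442 .0156 .16 90 .526 -.311 .16 64.13
```

```text
4.55 [0.4425 0.0158 0.1617] [3.1384 0.0003 1.5709] [ 0.2237 -0.1297 -3.0702] 0.04745435789545825 [-0.1218  0.113   1.8545  0.0001  1.1708 -0.1219]
origin [259 106]
(np.float64(25.87), [np.float64(-0.3266), np.float64(0.084), np.float64(-0.0)])
```

View pics/s6.png

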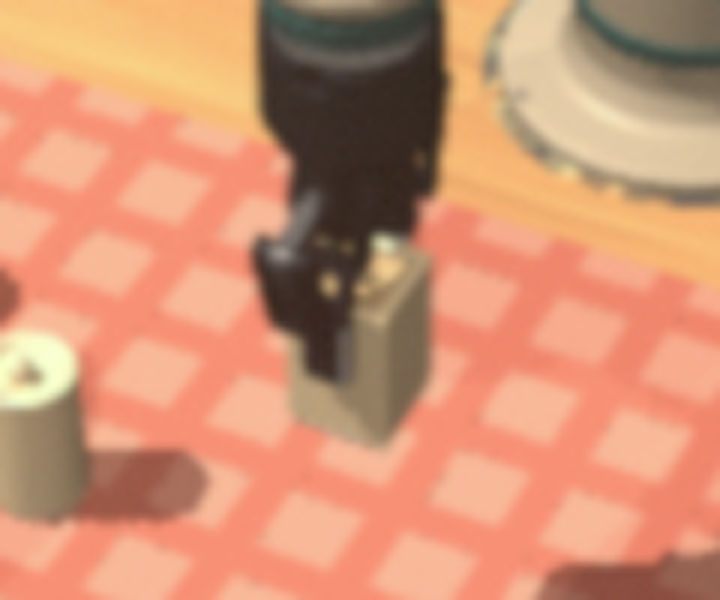

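Call:
servo_tool([
  [[0,0,1.3],[-0.0163,0.0042,0],0.03],
  [[0,0,3.9],[-0.049,0.0126,0],0.03],
  [[0,0,6.5],[-0.0825,0.0212,0],0.03],
  [[0,0,9.2],[-0.1165,0.03,0],0.03],
  [[0,0,11.9],[-0.1505,0.0387,0],0.03],
  [[0,0,14.6],[-0.1845,0.0475,0],0.03],
  [[0,0,17.3],[-0.2185,0.0562,0],0.03],
  [[0,0,20],[-0.2525,0.065,0],0.03],
])

```text
clock: 5.27
tcp_pos: [0.5063, -0.238, 0.1586]
orientation: [-3.14, -0.001, 1.219]
wrist_force: [0.3, 0.4, -2.1]
finger_gap: 0.0473
```

```bash
python3 go.py .507 -.2369 .16 70 .526 -.311 .16 64.13 .526 -.311 .05 64.13
```

```text
(np.float64(5.87), [np.float64(-0.0631), np.float64(0.0432), np.float64(-0.0)])
(np.float64(5.87), [np.float64(-0.0631), np.float64(0.0432), np.float64(0.11)])
```

Call:
servo_tool([
  [[0,0,2],[-0.025,0.0171,0],0.03],
  [[0,0,4],[-0.045,0.0308,0],0.03],
  [[0,0,5.4],[-0.058,0.0397,0],0.03],
  [[0,0,5.87],[-0.0631,0.0432,0.01],0.03],
  [[0,0,5.87],[-0.0631,0.0432,0.035],0.03],
  [[0,0,5.87],[-0.0631,0.0432,0.06],0.03],
  [[0,0,5.87],[-0.0631,0.0432,0.08],0.03],
  [[0,0,5.87],[-0.0631,0.0432,0.09],0.03],
])

```text
clock: 5.93
tcp_pos: [0.5233, -0.3076, 0.0657]
orientation: [-3.134, -0.002, 1.12]
wrist_force: [0.1, 0.3, -2.2]
finger_gap: 0.0473
```

```bash
python3 look.py s7 .526 -.311 .08;python3 look.py t7 .526 -.311 .02 top; 
```

```text
5.9333 [ 0.5233 -0.3076  0.0657] [-3.1342 -0.0022  1.1202] [ 0.0905  0.295  -2.2292] 0.047346126470730034 [-0.6464  0.4398  1.6418  0.0008  1.0676 -0.1962]
origin [143 121]
5.9833 [ 0.523  -0.3074  0.0649] [-3.1328 -0.0023  1.1203] [-0.9947  1.001  -3.2404] 0.0475172469039745 [-0.6464  0.4409  1.6423  0.0007  1.0675 -0.1962]
origin [407 134]
```

View pics/s7.png

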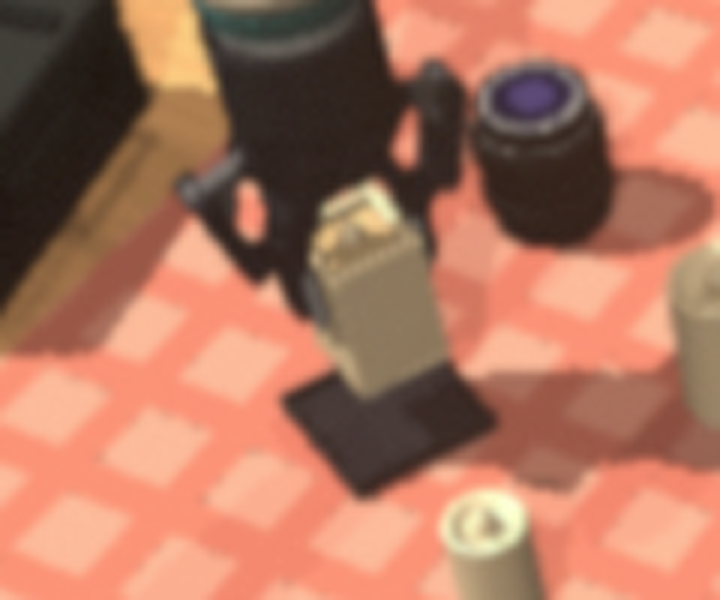

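View pics/t7.png

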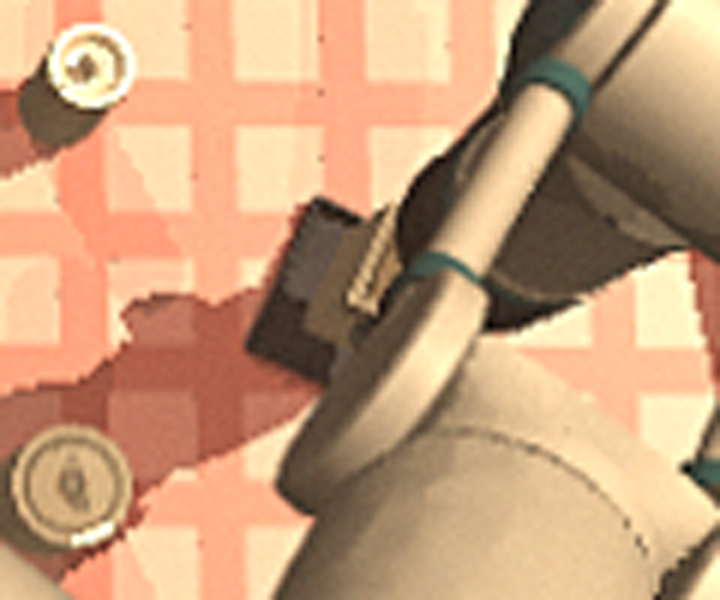

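Call:
servo_tool([
  [[0,0,0],[0,0,0.004],0.03],
  [[0,0,0],[0,0,0.008],0.03],
  [[0,0,0],[0,0,0.012],0.03],
  [[0,0,0],[0,0,0.016],0.03],
  [[0,0,0],[0,0,0.02],0.03],
  [[0,0,0],[0,0,0.02],0.03],
  [[0,0,0],[0,0,0.02],0.03],
  [[0,0,0],[0,0,0.02],0.03],
])

```text
clock: 6.7
tcp_pos: [0.526, -0.3108, 0.0496]
orientation: [3.141, -0.0, 1.119]
wrist_force: [0.3, 0.4, -0.9]
finger_gap: 0.0475
```

```bash
python3 look.py s8 .526 -.311 .08
```

```text
6.7 [ 0.526  -0.3108  0.0496] [ 3.1413 -0.0001  1.1193] [ 0.3262  0.3997 -0.911 ] 0.04745978183392291 [-0.6476  0.4573  1.6582  0.0001  1.0257 -0.1962]
origin [143 121]
```

View pics/s8.png

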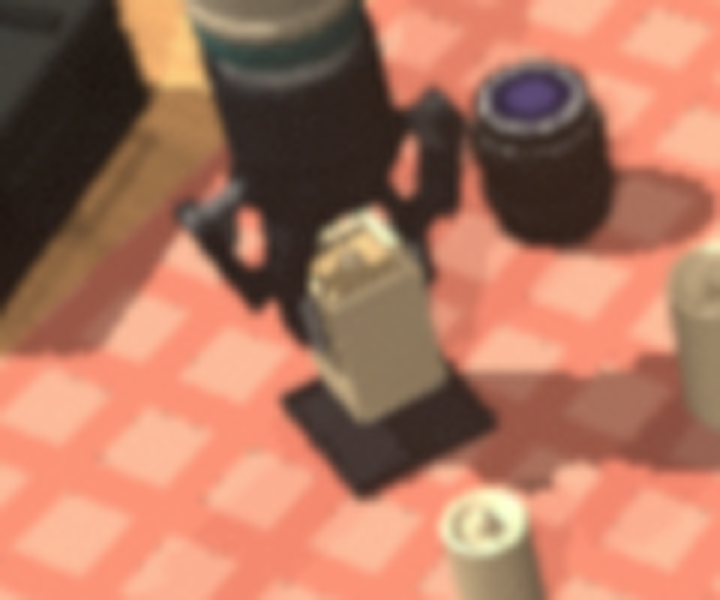

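Call:
servo_tool([
  [[0,0,0],[0,0,0.005],0.03],
  [[0,0,0],[0,0,0.01],0.03],
  [[0,0,0],[0,0,0.015],0.03],
  [[0,0,0],[0,0,0.019],0.03],
  [[0,0,0],[0,0,0.022],0.03],
  [[0,0,0],[0,0,0.0235],0.03],
  [[0,0,0],[0,0,0.0245],0.03],
  [[0,0,0],[0,0,0.0245],0.03],
])

```text
clock: 7.42
tcp_pos: [0.5259, -0.3107, 0.0249]
orientation: [-3.141, -0.0, 1.119]
wrist_force: [0.7, 0.1, -2.2]
finger_gap: 0.0476
```

```bash
python3 look.py s9 .526 -.311 .06; python3 - <<'E'
from h import *
c=np.array([.526,-.311]);t=np.radians(64.13);R=np.array([[np.cos(t),-np.sin(t)],[np.sin(t),np.cos(t)]])
for z,h in((.0055,.024),(.085,.024),(.011,.039),(.0,.039)):
    P=np.array([[*(c+R@[a,b]),z] for a,b in((h,h),(h,-h),(-h,-h),(-h,h))]);print(z,((proj('scene',P)-[143,121-0])*6).round().tolist())
E
```

```text
7.4167 [ 0.5259 -0.3107  0.0249] [-3.1415 -0.0001  1.1193] [ 0.6614  0.1206 -2.1627] 0.04760599057558183 [-0.6475  0.4837  1.6851  0.0001  0.9729 -0.1961]
origin [145 126]
0.0055 [[462.0, 414.0], [375.0, 459.0], [328.0, 402.0], [414.0, 359.0]]
0.085 [[433.0, 300.0], [342.0, 346.0], [293.0, 288.0], [383.0, 244.0]]
0.011 [[502.0, 410.0], [361.0, 484.0], [284.0, 391.0], [423.0, 321.0]]
0.0 [[506.0, 425.0], [365.0, 499.0], [288.0, 406.0], [427.0, 336.0]]
```

View pics/s9.png

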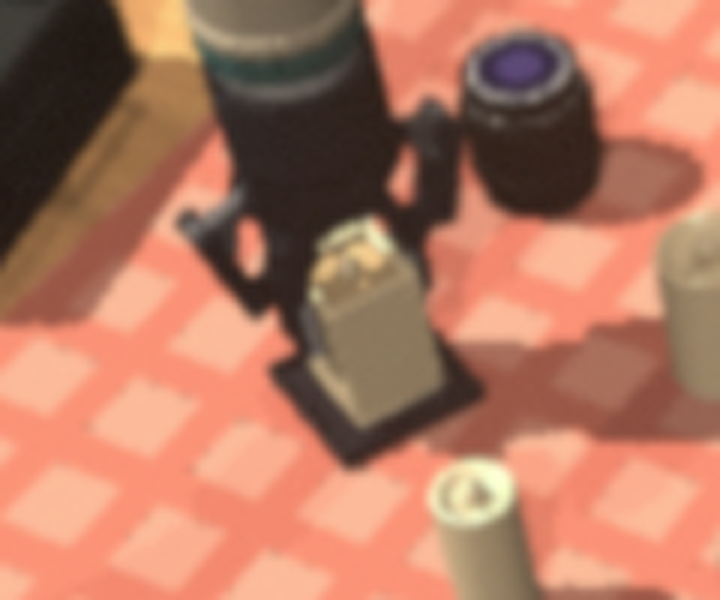

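Call:
servo_tool([
  [[0,0,0],[0,0,0.0005],0.03],
  [[0,0,0],[0,0,0.001],0.03],
  [[0,0,0],[0,0,0.001],0.03],
  [[0,0,0],[0,0,0.001],0.05],
  [[0,0,0],[0,0,0.001],0.06],
  [[0,0,0],[0,0,0.001],0.07],
  [[0,0,0],[0,0,0.001],0.08],
  [[0,0,0],[0,0,0.001],0.0854],
])

```text
clock: 8.13
tcp_pos: [0.5259, -0.3107, 0.0238]
orientation: [-3.142, -0.0, 1.119]
wrist_force: [-0.1, 0.5, -0.2]
finger_gap: 0.0853
```

Call:
servo_tool([
  [[0,0,0],[0,0,-0.005],0.0854],
  [[0,0,0],[0,0,-0.02],0.0854],
  [[0,0,0],[0,0,-0.04],0.0854],
  [[0,0,0],[0,0,-0.06],0.0854],
  [[0,0,0],[0,0,-0.085],0.0854],
  [[0,0,0],[0,0,-0.11],0.0854],
  [[0,0,0],[0.02,0,-0.13],0.0854],
  [[0,0,0],[0.05,0,-0.14],0.0854],
])

```text
clock: 8.8
tcp_pos: [0.5485, -0.2684, 0.1675]
orientation: [3.136, 0.002, 1.116]
wrist_force: [1.1, -0.2, -0.6]
finger_gap: 0.085
```

```bash
python3 look.py s10 .526 -.311 .06; python3 go.py 0.5259 -.3108 .0245 64.13 0.5478 -.2658 .1645 64.13
```

```text
8.8 [ 0.5485 -0.2684  0.1675] [3.1359 0.0019 1.1158] [ 1.0938 -0.1967 -0.5726] 0.08495363386890437 [-0.5681  0.3535  1.5058 -0.0013  1.2764 -0.1128]
origin [145 126]
(np.float64(-0.0), [np.float64(0.05), np.float64(0.0001), np.float64(-0.14)])
```

View pics/s10.png

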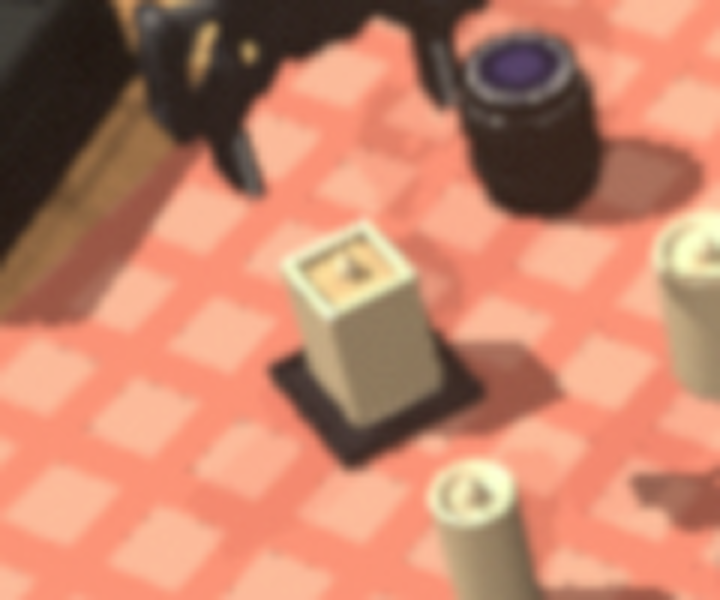

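```bash
python3 go.py .5478 -.2658 .1645 64.13 .6195 -.1774 .15 64.13 .6195 -.1774 .024 64.13
```

```text
(np.float64(-0.0), [np.float64(0.1108), np.float64(0.0259), np.float64(0.0145)])
(np.float64(-0.0), [np.float64(0.1108), np.float64(0.0259), np.float64(0.1405)])
```

Call:
servo_tool([
  [[0,0,0],[0.02,0.0047,0],0.0854],
  [[0,0,0],[0.05,0.0117,0],0.0854],
  [[0,0,0],[0.08,0.0187,0.005],0.0854],
  [[0,0,0],[0.1,0.0234,0.01],0.0854],
  [[0,0,0],[0.1108,0.0259,0.015],0.0854],
  [[0,0,0],[0.1108,0.0259,0.015],0.0854],
  [[0,0,0],[0.1108,0.0259,0.03],0.0854],
  [[0,0,0],[0.1108,0.0259,0.045],0.0854],
])

```text
clock: 9.52
tcp_pos: [0.6194, -0.1786, 0.1196]
orientation: [3.139, 0.001, 1.12]
wrist_force: [0.2, 0.2, -0.1]
finger_gap: 0.0853
```

```bash
python3 look.py s11 .6195 -.1774 .1; python3 - <<'E'
from meas import *
p,d=bot.camera('top');np.savez('t11.npz',p=p,d=d)
cv2.imwrite('pics/t11.png',cv2.resize(p[100:300,300:520],None,fx=2.7,fy=2.7)[:,:,::-1])
E
```

```text
9.5167 [ 0.6194 -0.1786  0.1196] [3.1395 0.001  1.1195] [ 0.1938  0.2033 -0.1213] 0.08528107206354377 [-0.3879  0.4385  1.4927 -0.0012  1.2084  0.0638]
origin [163 154]
```

View pics/s11.png

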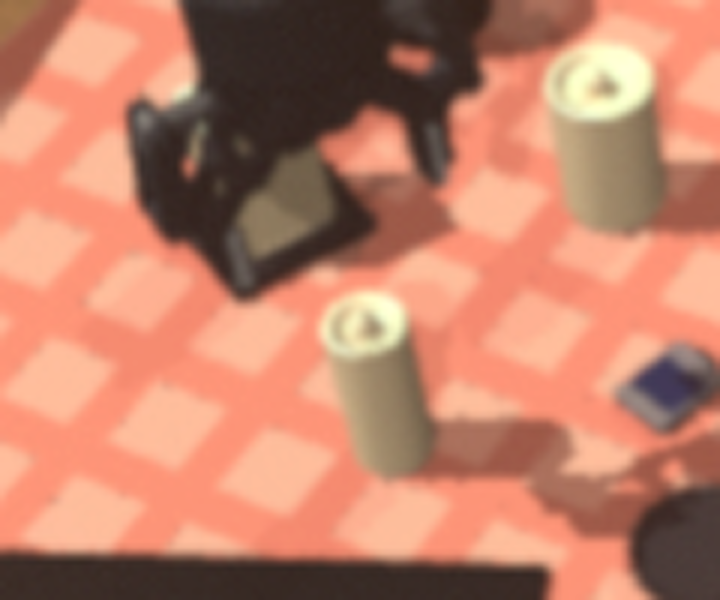

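View pics/t11.png

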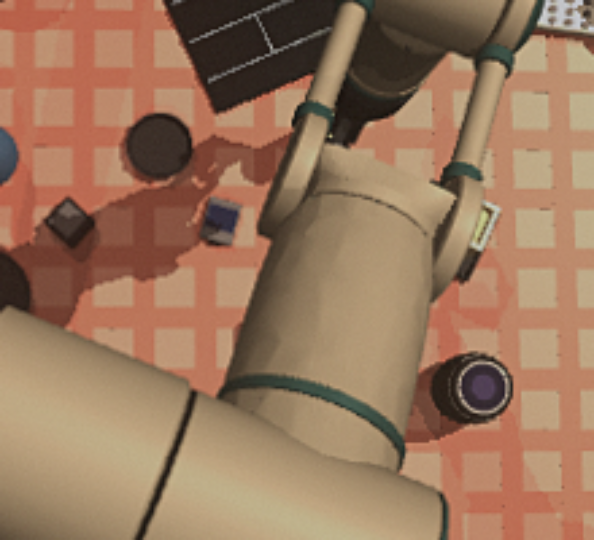

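Call:
servo_tool([
  [[0,0,0],[0,0,0.015],0.0854],
  [[0,0,0],[0,0,0.035],0.0854],
  [[0,0,0],[0,0,0.055],0.0854],
  [[0,0,0],[0,0,0.075],0.0854],
  [[0,0,0],[0,0,0.088],0.0854],
  [[0,0,0],[0,0,0.0955],0.0854],
  [[0,0,0],[0,0,0.0955],0.075],
  [[0,0,0],[0,0,0.0955],0.065],
])

```text
clock: 10.28
tcp_pos: [0.6195, -0.1781, 0.0241]
orientation: [3.141, 0.0, 1.119]
wrist_force: [-0.6, 0.6, -0.4]
finger_gap: 0.0661
```

Call:
servo_tool([
  [[0,0,0],[0,0,0],0.057],
  [[0,0,0],[0,0,0],0.05],
  [[0,0,0],[0,0,0],0.044],
  [[0,0,0],[0,0,0],0.04],
  [[0,0,0],[0,0,0],0.036],
  [[0,0,0],[0,0,0],0.025],
  [[0,0,0],[0,0,0],0.02],
  [[0,0,0],[0,0,0],0.02],
])

```text
clock: 10.95
tcp_pos: [0.6198, -0.1775, 0.0244]
orientation: [3.14, -0.0, 1.119]
wrist_force: [-1.2, 0.1, 6.2]
finger_gap: 0.0367
```

```bash
python3 look.py s12 .6195 -.1774 .1; python3 go.py .6195 -.1774 .164 64.13 .6128 -.0166 .164 80
```

```text
10.95 [ 0.6198 -0.1775  0.0244] [ 3.1403 -0.0001  1.1194] [-1.2343  0.0781  6.182 ] 0.03666612681314579 [-0.3868  0.5253  1.6056  0.      1.0094  0.0646]
origin [163 154]
(np.float64(-15.87), [np.float64(0.1418), np.float64(-0.0762), np.float64(-0.0)])
```

View pics/s12.png

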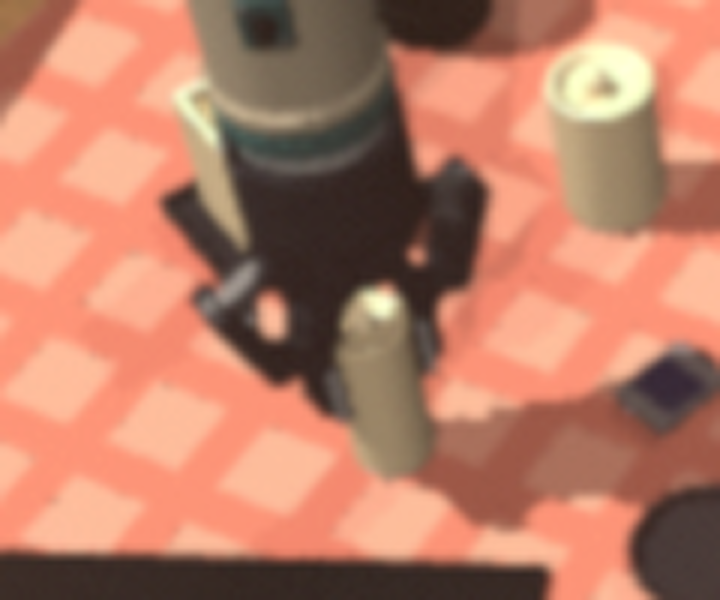

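Call:
servo_tool([
  [[0,0,0],[0,0,-0.005],0.02],
  [[0,0,0],[0,0,-0.02],0.02],
  [[0,0,0],[0,0,-0.042],0.02],
  [[0,0,0],[0,0,-0.065],0.02],
  [[0,0,0],[0,0,-0.085],0.02],
  [[0,0,0],[0,0,-0.1],0.02],
  [[0,0,0],[0,0,-0.11],0.02],
  [[0,0,0],[0,0,-0.11],0.02],
])

```text
clock: 11.67
tcp_pos: [0.6205, -0.1778, 0.1357]
orientation: [3.138, -0.0, 1.119]
wrist_force: [0.6, -0.5, -1.2]
finger_gap: 0.0368
```

```bash
 python3 go.py .6195 -.1774 .134 64.13 .6112 -.0167 .134 64.13
```

```text
(np.float64(-0.0), [np.float64(0.141), np.float64(-0.0776), np.float64(-0.0)])
```

Call:
servo_tool([
  [[0,0,0],[0.012,-0.0066,0],0.02],
  [[0,0,0],[0.035,-0.0193,0],0.02],
  [[0,0,0],[0.062,-0.0341,0],0.02],
  [[0,0,0],[0.09,-0.0495,0],0.02],
  [[0,0,0],[0.115,-0.0633,0],0.02],
  [[0,0,0],[0.132,-0.0726,0],0.02],
  [[0,0,0],[0.141,-0.0776,0.005],0.02],
  [[0,0,0],[0.141,-0.0776,0.02],0.02],
])

```text
clock: 12.33
tcp_pos: [0.6112, -0.0134, 0.1138]
orientation: [3.14, -0.002, 1.122]
wrist_force: [0.9, -0.6, -2.1]
finger_gap: 0.0371
```

Call:
servo_tool([
  [[0,0,0],[0,0,0.015],0.02],
  [[0,0,0],[0,0,0.03],0.02],
  [[0,0,0],[0,0,0.045],0.02],
  [[0,0,0],[0,0,0.057],0.02],
  [[0,0,0],[0,0,0.065],0.02],
  [[0,0,0],[0,0,0.068],0.02],
  [[0,0,0],[0,0,0.068],0.02],
  [[0,0,0],[0,0,0.068],0.02],
])

```text
clock: 13.0
tcp_pos: [0.6112, -0.0167, 0.0455]
orientation: [3.142, -0.0, 1.119]
wrist_force: [0.1, 0.1, -0.7]
finger_gap: 0.0368
```

```bash
python3 look.py s13 .611 -.0167 .06; python3 - <<'E'
from meas import *
p,d=bot.camera('top');np.savez('t13.npz',p=p,d=d)
cv2.imwrite('pics/t13.png',cv2.resize(p[100:300,300:520],None,fx=2.7,fy=2.7)[:,:,::-1])
E
```

```text
13.0 [ 0.6112 -0.0167  0.0455] [ 3.1415 -0.0001  1.1192] [ 0.1245  0.1111 -0.6549] 0.03682469669649415 [-0.1411  0.4623  1.6617  0.0001  1.0175  0.3105]
origin [219 182]
```

View pics/s13.png

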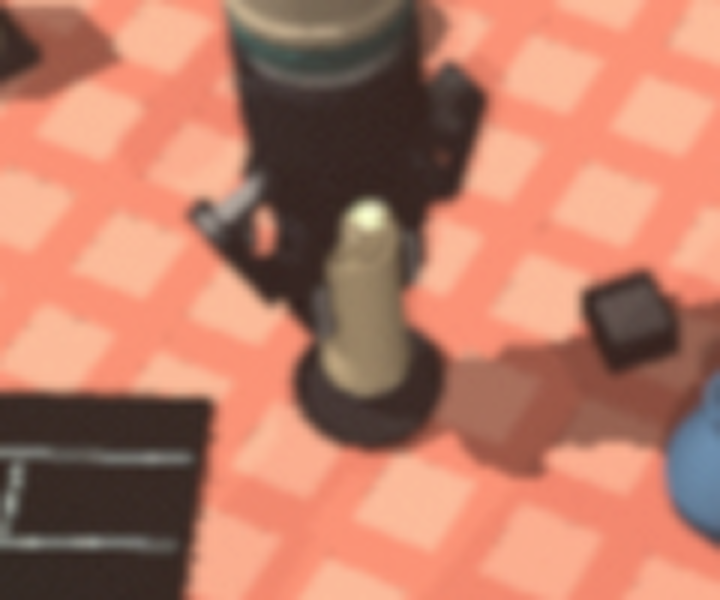

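View pics/t13.png

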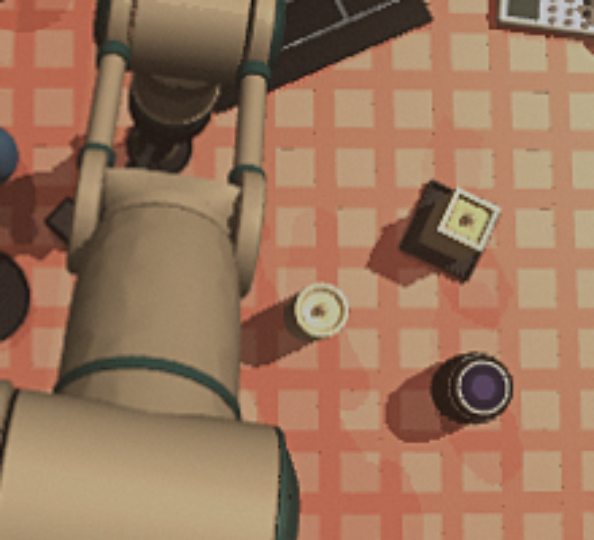

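```bash
python3 - <<'E'
from meas import *
p=np.load('t13.npz')['p'];R['square']=((.526,-.311),.085,.024,'s')
for t in(100,120,140):print(measure('top',p,'square',thr=t,vis='pics/q.png'))
E
```

```text
(array([ 0.5248, -0.3098]), array([0.0255, 0.0249]), -25.69615936279297)
(array([ 0.5249, -0.3102]), array([0.0251, 0.0247]), -26.397720336914062)
(array([ 0.525 , -0.3105]), array([0.0249, 0.0245]), -26.230968475341797)
```

View pics/q.png

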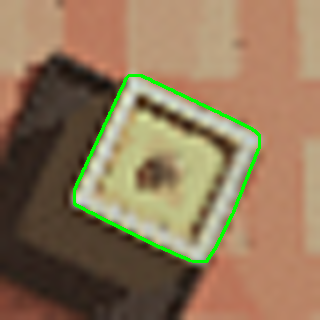

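Call:
servo_tool([
  [[0,0,0],[0.0003,0.0007,0.004],0.02],
  [[0,0,0],[0.0003,0.0007,0.008],0.02],
  [[0,0,0],[0.0003,0.0007,0.012],0.02],
  [[0,0,0],[0.0003,0.0007,0.0145],0.02],
  [[0,0,0],[0.0003,0.0007,0.016],0.02],
  [[0,0,0],[0.0003,0.0007,0.017],0.02],
  [[0,0,0],[0.0003,0.0007,0.0175],0.02],
  [[0,0,0],[0.0003,0.0007,0.0175],0.02],
])

```text
clock: 13.77
tcp_pos: [0.6114, -0.0166, 0.0294]
orientation: [-3.141, 0.0, 1.119]
wrist_force: [-3.3, -0.2, 8.3]
finger_gap: 0.0369
```

```bash
python3 look.py s14 .611 -.0167 .06
```

```text
13.7667 [ 0.6114 -0.0166  0.0294] [-3.1412  0.0001  1.1193] [-3.2635 -0.1605  8.26  ] 0.03685604527753009 [-0.1408  0.48    1.6783  0.0001  0.9838  0.3106]
origin [219 182]
```

View pics/s14.png

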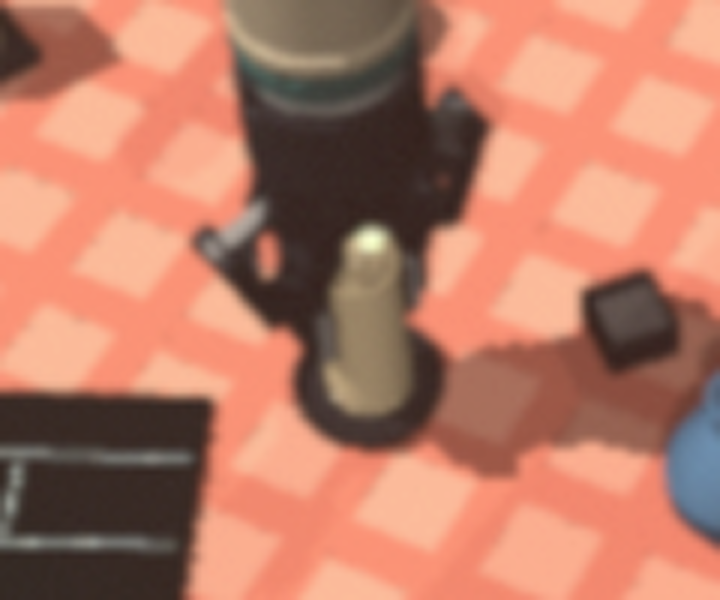

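Call:
servo_tool([
  [[0,0,0],[0,0,0],0.04],
  [[0,0,0],[0,0,0],0.05],
  [[0,0,0],[0,0,0],0.06],
  [[0,0,0],[0,0,0],0.07],
  [[0,0,0],[0,0,0],0.08],
  [[0,0,0],[0,0,0],0.0854],
  [[0,0,0],[0,0,-0.005],0.0854],
  [[0,0,0],[0,0,-0.02],0.0854],
])

```text
clock: 14.48
tcp_pos: [0.6099, -0.0164, 0.0462]
orientation: [-3.137, 0.001, 1.119]
wrist_force: [-0.5, 0.9, -1.5]
finger_gap: 0.0856
```

Call:
servo_tool([
  [[0,0,0],[0,0,-0.02],0.0854],
  [[0,0,0],[0,0,-0.045],0.0854],
  [[0,0,0],[0,0,-0.07],0.0854],
  [[0,0,0],[0,0,-0.095],0.0854],
  [[0,0,0],[0,0,-0.12],0.0854],
  [[0,0,0],[-0.01,0,-0.125],0.0854],
  [[0,0,0],[-0.035,0,-0.125],0.0854],
  [[0,0,0],[-0.06,0,-0.125],0.0854],
])

```text
clock: 15.15
tcp_pos: [0.5855, -0.0709, 0.1736]
orientation: [3.14, -0.0, 1.121]
wrist_force: [0.4, 0.6, 0.3]
finger_gap: 0.0855
```

```bash
python3 go.py .6114 -.0166 .174 64.13 .5852 -.0706 .174 64.13; python3 go.py .5852 -.0706 .174 64.13 .439 -.167 .14 64.13; python3 look.py s15 .611 -.0167 .06
```

```text
(np.float64(-0.0), [np.float64(-0.06), np.float64(-0.0), np.float64(-0.0)])
(np.float64(-0.0), [np.float64(-0.1505), np.float64(-0.0895), np.float64(0.034)])
15.15 [ 0.5855 -0.0709  0.1736] [ 3.1402 -0.0002  1.1214] [0.4456 0.5555 0.2817] 0.08548030985924153 [-0.2384  0.3214  1.5396 -0.0002  1.2791  0.211 ]
origin [219 182]
```

View pics/s15.png

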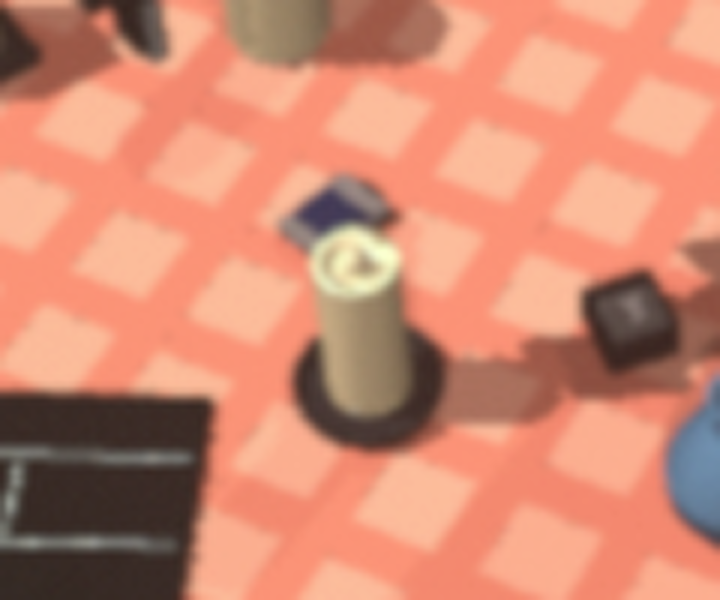

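Call:
servo_tool([
  [[0,0,0],[-0.01,-0.006,0],0.0854],
  [[0,0,0],[-0.032,-0.019,0.004],0.0854],
  [[0,0,0],[-0.062,-0.0369,0.01],0.0854],
  [[0,0,0],[-0.092,-0.0547,0.016],0.0854],
  [[0,0,0],[-0.12,-0.0714,0.022],0.0854],
  [[0,0,0],[-0.14,-0.0833,0.028],0.0854],
  [[0,0,0],[-0.1505,-0.0895,0.034],0.0854],
  [[0,0,0],[-0.1505,-0.0895,0.034],0.0854],
])

```text
clock: 15.87
tcp_pos: [0.4363, -0.167, 0.1377]
orientation: [-3.138, 0.0, 1.117]
wrist_force: [-0.1, 0.8, -0.7]
finger_gap: 0.0855
```

```bash
python3 look.py s16 .439 -.167 .1; python3 - <<'E'
from meas import *
p,d=bot.camera('top');np.savez('t16.npz',p=p,d=d)
R['slim']=((.611,-.0157),.095,.019,'c')
for t in(110,120,130):print(measure('top',p,'slim',thr=t,vis='pics/q16.png'))
E
```

```text
15.8667 [ 0.4363 -0.167   0.1377] [-3.1378  0.      1.1168] [-0.1299  0.8016 -0.6661] 0.08550746972323373 [-0.5145  0.1756  1.8431 -0.0003  1.1266 -0.0604]
origin [202 112]
(array([ 0.6104, -0.0147]), np.float64(0.01919189256577894), None)
(array([ 0.6106, -0.0148]), np.float64(0.01903047751712604), None)
(array([ 0.6107, -0.0148]), np.float64(0.01884128534933152), None)
```

View pics/s16.png

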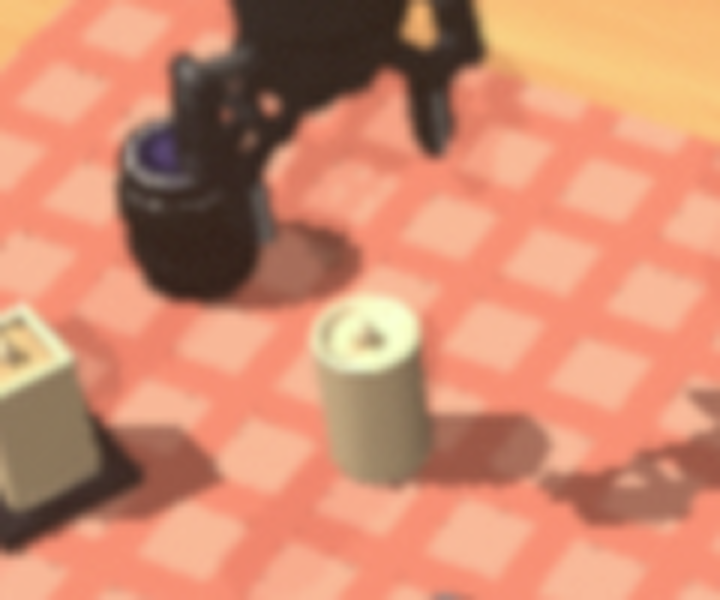

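View pics/q16.png

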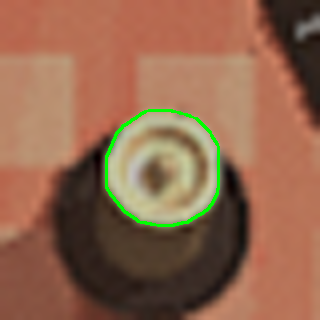

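Call:
servo_tool([
  [[0,0,0],[0,0,0.012],0.0854],
  [[0,0,0],[0,0,0.032],0.0854],
  [[0,0,0],[0,0,0.054],0.0854],
  [[0,0,0],[0,0,0.076],0.0854],
  [[0,0,0],[0,0,0.096],0.0854],
  [[0,0,0],[0,0,0.112],0.0854],
  [[0,0,0],[0,0,0.12],0.0854],
  [[0,0,0],[0,0,0.12],0.0854],
])

```text
clock: 16.63
tcp_pos: [0.4396, -0.1659, 0.0175]
orientation: [-3.139, -0.001, 1.12]
wrist_force: [-0.4, 0.4, -0.0]
finger_gap: 0.0854
```

Call:
servo_tool([
  [[0,0,0],[0,0,0],0.075],
  [[0,0,0],[0,0,0],0.065],
  [[0,0,0],[0,0,0],0.06],
  [[0,0,0],[0,0,0],0.055],
  [[0,0,0],[0,0,0],0.05],
  [[0,0,0],[0,0,0],0.04],
  [[0,0,0],[0,0,0],0.035],
  [[0,0,0],[0,0,0],0.035],
])

```text
clock: 17.3
tcp_pos: [0.4398, -0.1671, 0.0201]
orientation: [3.14, -0.0, 1.119]
wrist_force: [-0.0, 0.8, 5.9]
finger_gap: 0.0508
```

Call:
servo_tool([
  [[0,0,0],[0,0,-0.005],0.035],
  [[0,0,0],[0,0,-0.02],0.035],
  [[0,0,0],[0,0,-0.042],0.035],
  [[0,0,0],[0,0,-0.065],0.035],
  [[0,0,0],[0,0,-0.09],0.035],
  [[0,0,0],[0,0,-0.11],0.035],
  [[0,0,0],[0,0,-0.125],0.035],
  [[0,0,0],[0,0,-0.13],0.035],
])

```text
clock: 17.97
tcp_pos: [0.4407, -0.1678, 0.1518]
orientation: [3.136, 0.0, 1.119]
wrist_force: [0.5, -0.6, -2.0]
finger_gap: 0.0509
```

```bash
python3 look.py s17 .439 -.167 .2; python3 go.py .439 -.167 .15 64.13 .3785 .3255 .15 124.13
```

```text
17.9667 [ 0.4407 -0.1678  0.1518] [3.1362 0.0002 1.1192] [ 0.5252 -0.558  -1.9746] 0.05087139466967408 [-0.5115  0.1638  1.819   0.0001  1.1534 -0.06  ]
origin [198  85]
(np.float64(-60.0), [np.float64(0.4167), np.float64(-0.2693), np.float64(-0.0)])
```

View pics/s17.png

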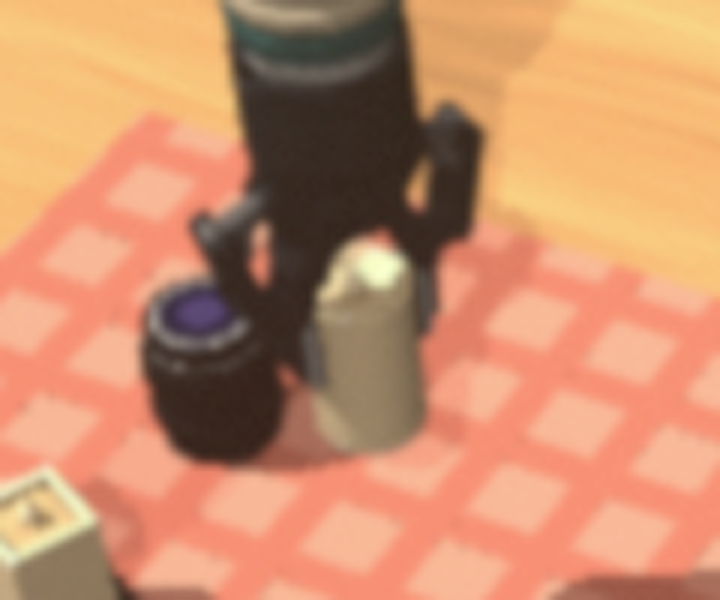

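```bash
python3 go.py .439 -.167 .15 64.13 .3783 .3262 .15 64.13
```

```text
(np.float64(-0.0), [np.float64(0.4173), np.float64(-0.2698), np.float64(-0.0)])
```

Call:
servo_tool([
  [[0,0,0],[0.0083,-0.0054,0],0.035],
  [[0,0,0],[0.025,-0.0162,0],0.035],
  [[0,0,0],[0.0501,-0.0324,0],0.035],
  [[0,0,0],[0.0793,-0.0513,0],0.035],
  [[0,0,0],[0.1106,-0.0715,0],0.035],
  [[0,0,0],[0.1419,-0.0917,0],0.035],
  [[0,0,0],[0.1732,-0.112,0],0.035],
  [[0,0,0],[0.2045,-0.1322,0],0.035],
])

```text
clock: 18.68
tcp_pos: [0.4072, 0.0768, 0.1475]
orientation: [-3.138, 0.001, 1.119]
wrist_force: [0.9, 0.2, -0.9]
finger_gap: 0.0509
```

Call:
servo_tool([
  [[0,0,0],[0.0313,-0.0202,0],0.035],
  [[0,0,0],[0.0626,-0.0405,0],0.035],
  [[0,0,0],[0.0939,-0.0607,0],0.035],
  [[0,0,0],[0.1252,-0.0809,0],0.035],
  [[0,0,0],[0.1544,-0.0998,0],0.035],
  [[0,0,0],[0.1836,-0.1187,0],0.035],
  [[0,0,0],[0.2045,-0.1322,0],0.035],
  [[0,0,0],[0.2128,-0.1376,0],0.035],
])

```text
clock: 19.35
tcp_pos: [0.3765, 0.3293, 0.1473]
orientation: [-3.139, 0.001, 1.122]
wrist_force: [0.5, 0.2, -1.6]
finger_gap: 0.0511
```

Call:
servo_tool([
  [[0,0,0],[0,0,0.01],0.035],
  [[0,0,0],[0,0,0.03],0.035],
  [[0,0,0],[0,0,0.05],0.035],
  [[0,0,0],[0,0,0.07],0.035],
  [[0,0,0],[0,0,0.085],0.035],
  [[0,0,0],[0,0,0.095],0.035],
  [[0,0,0],[0,0,0.1],0.035],
  [[0,0,0],[0,0,0.1],0.035],
])

```text
clock: 20.02
tcp_pos: [0.3771, 0.3238, 0.047]
orientation: [-3.139, 0.005, 1.118]
wrist_force: [-0.6, -0.2, -2.2]
finger_gap: 0.0509
```

```bash
python3 look.py s18 .3783 .3262 .06
```

```text
20.0167 [0.3771 0.3238 0.047 ] [-3.1393  0.0046  1.1181] [-0.5685 -0.1651 -2.1742] 0.05085040461198588 [ 0.5698  0.3198  1.9089 -0.0006  0.918   1.0229]
origin [374 165]
```

View pics/s18.png

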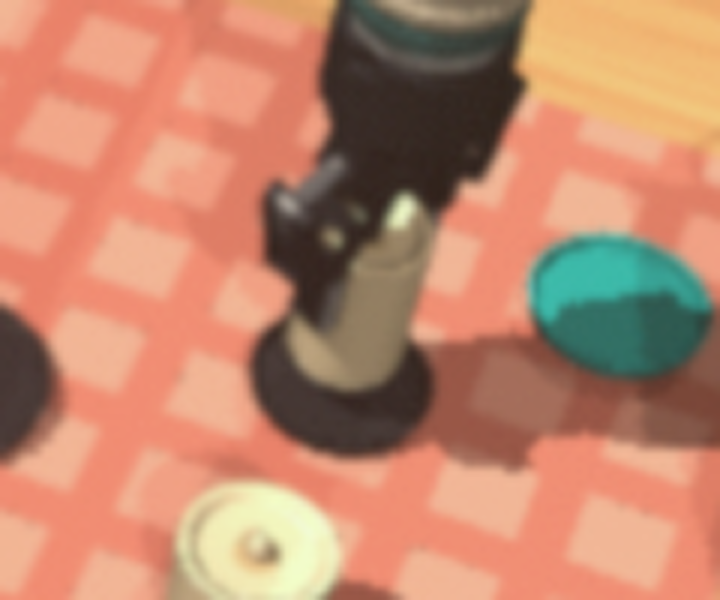

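Call:
servo_tool([
  [[0,0,0],[0,0,0.0],0.035],
  [[0,0,0],[0,0,0.004],0.035],
  [[0,0,0],[0,0,0.01],0.035],
  [[0,0,0],[0,0,0.016],0.035],
  [[0,0,0],[0,0,0.02],0.035],
  [[0,0,0],[0,0,0.0225],0.035],
  [[0,0,0],[0,0,0.024],0.035],
  [[0,0,0],[0,0,0.025],0.035],
])

```text
clock: 20.73
tcp_pos: [0.3783, 0.326, 0.0251]
orientation: [-3.141, 0.001, 1.12]
wrist_force: [-5.4, -2.6, 18.9]
finger_gap: 0.0508
```

```bash
python3 look.py s19 .3783 .3262 .06
```

```text
20.7333 [0.3783 0.326  0.0251] [-3.1411  0.0008  1.1196] [-5.4027 -2.602  18.8652] 0.05080983712411298 [ 0.5719  0.3497  1.9337 -0.0001  0.8592  1.0232]
origin [374 165]
```

View pics/s19.png

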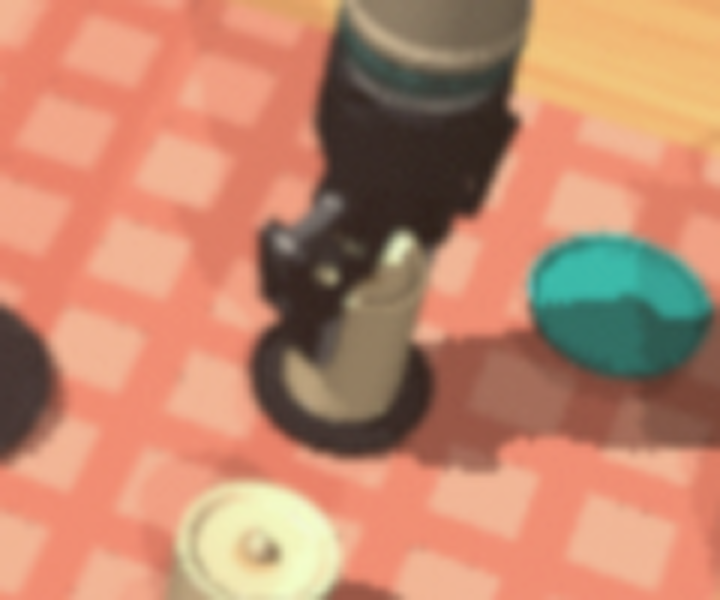

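Call:
servo_tool([
  [[0,0,0],[0,0,-0.0008],0.035],
  [[0,0,0],[0,0,-0.0008],0.045],
  [[0,0,0],[0,0,-0.0008],0.055],
  [[0,0,0],[0,0,-0.0008],0.065],
  [[0,0,0],[0,0,-0.0008],0.075],
  [[0,0,0],[0,0,-0.0008],0.0854],
  [[0,0,0],[0,0,-0.0008],0.0854],
  [[0,0,0],[0,0,-0.015],0.0854],
])

```text
clock: 21.45
tcp_pos: [0.377, 0.325, 0.0371]
orientation: [-3.139, 0.004, 1.119]
wrist_force: [-0.4, 0.6, -0.6]
finger_gap: 0.0856
```

Call:
servo_tool([
  [[0,0,0],[0,0,-0.02],0.0854],
  [[0,0,0],[0,0,-0.045],0.0854],
  [[0,0,0],[0,0,-0.07],0.0854],
  [[0,0,0],[0,0,-0.095],0.0854],
  [[0,0,0],[0,0,-0.11],0.0854],
  [[0,0,0],[0.01,0,-0.12],0.0854],
  [[0,0,0],[0.03,0,-0.12],0.0854],
  [[0,0,0],[0.05,0,-0.12],0.0854],
])

```text
clock: 22.12
tcp_pos: [0.4011, 0.3717, 0.1603]
orientation: [3.14, -0.002, 1.119]
wrist_force: [0.8, 0.1, -0.9]
finger_gap: 0.0855
```

```bash
python3 look.py s20 .3783 .3262 .06;python3 go.py .3783 .3262 .16 64.13 .4001 .3712 .16 64.13; python3 go.py .4001 .3712 .16 64.13 .5305 .3287 .14 110
```

```text
22.1167 [0.4011 0.3717 0.1603] [ 3.1404 -0.0022  1.1186] [ 0.8417  0.0933 -0.8969] 0.08551815305090578 [ 0.6202  0.268   1.6535 -0.0001  1.2176  1.0724]
origin [374 165]
(np.float64(-0.0), [np.float64(0.05), np.float64(-0.0), np.float64(-0.0)])
(np.float64(-45.87), [np.float64(0.0187), np.float64(0.1359), np.float64(0.02)])
```

View pics/s20.png

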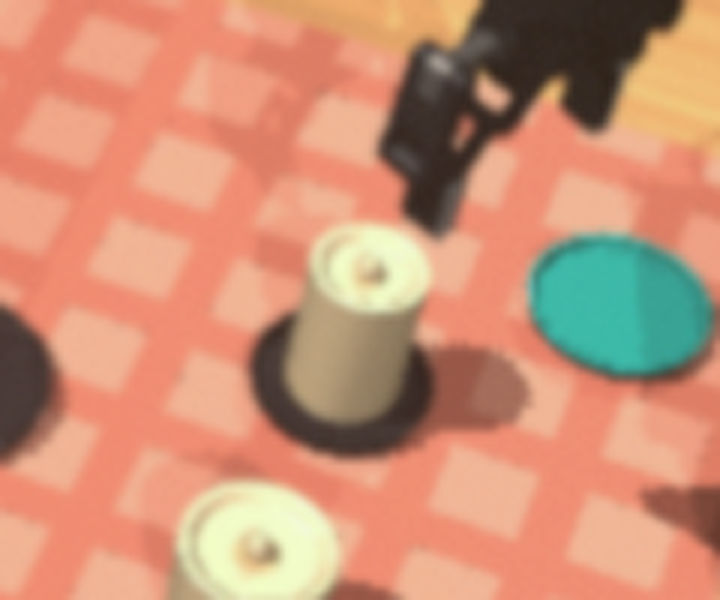

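```bash
python3 go.py .4001 .3712 .16 64.13 .5306 .3287 .13 64.13
```

```text
(np.float64(-0.0), [np.float64(0.0187), np.float64(0.136), np.float64(0.03)])
```

Call:
servo_tool([
  [[0,0,0],[0.0015,0.011,0],0.0854],
  [[0,0,0],[0.0048,0.035,0],0.0854],
  [[0,0,0],[0.0089,0.065,0.005],0.0854],
  [[0,0,0],[0.0131,0.095,0.012],0.0854],
  [[0,0,0],[0.0165,0.12,0.02],0.0854],
  [[0,0,0],[0.0182,0.132,0.026],0.0854],
  [[0,0,0],[0.0187,0.136,0.03],0.0854],
  [[0,0,0],[0.0187,0.136,0.03],0.0854],
])

```text
clock: 22.83
tcp_pos: [0.5304, 0.3274, 0.1274]
orientation: [-3.139, 0.003, 1.118]
wrist_force: [-1.0, 0.3, -0.4]
finger_gap: 0.0852
```

Call:
servo_tool([
  [[0,0,0],[0,0,0],0.0854],
  [[0,0,0],[0,0,0],0.0854],
  [[0,0,0],[0,0,0.005],0.0854],
  [[0,0,0],[0,0,0.015],0.0854],
  [[0,0,0],[0,0,0.025],0.0854],
  [[0,0,0],[0,0,0.033],0.0854],
  [[0,0,0],[0,0,0.035],0.0854],
  [[0,0,0],[0,0,0.035],0.0854],
])

```text
clock: 23.5
tcp_pos: [0.5301, 0.3284, 0.0925]
orientation: [-3.14, 0.002, 1.12]
wrist_force: [-0.2, 0.1, -0.7]
finger_gap: 0.0854
```

```bash
python3 look.py s21 .5306 .3287 .09;python3 - <<'E'
from meas import *
p,d=bot.camera('top');np.savez('t21.npz',p=p,d=d)
R['medium']=((.377,.328),.087,.026,'c')
for t in(110,120,130):print(measure('top',p,'medium',thr=t,vis='pics/q21.png'))
E
```

```text
23.5 [0.5301 0.3284 0.0925] [-3.1398  0.0021  1.1195] [-0.247   0.1279 -0.7234] 0.08543777947923947 [0.4431 0.4343 1.5743 0.     1.1358 0.8943]
origin [358 200]
(array([0.379 , 0.3361]), np.float64(0.0555866643101082), None)
(array([0.3694, 0.342 ]), np.float64(0.04766684587862385), None)
(array([0.3695, 0.3455]), np.float64(0.04553058378612116), None)
```

View pics/s21.png

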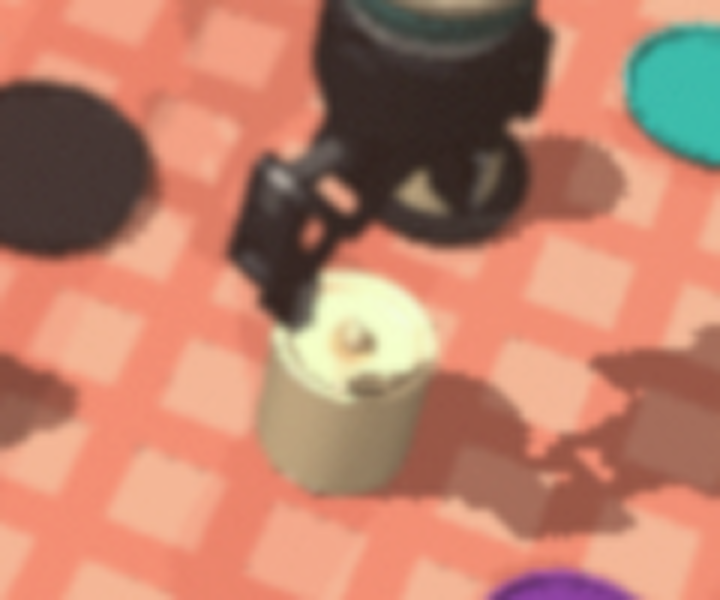

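View pics/q21.png

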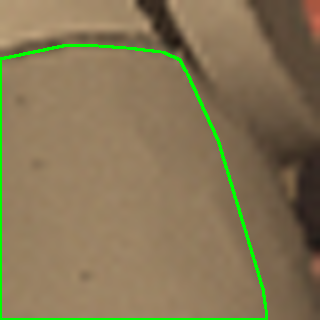

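```bash
python3 - <<'E'
from h import *
for q in([.569,.310,.122],[.582,.304,.122],[.5306,.3287,.074],[.5306,.3287,.083]): print((proj('scene',q)[0]-[358,200])*6)
E
```

```text
[293.59245855 313.29588387]
[267.626756   332.33059474]
[354.70891811 328.34594671]
[357.71621925 315.67471567]
```

Call:
servo_tool([
  [[0,0,0],[0,0,0.008],0.0854],
  [[0,0,0],[0,0,0.02],0.0854],
  [[0,0,0],[0,0,0.034],0.0854],
  [[0,0,0],[0,0,0.048],0.0854],
  [[0,0,0],[0,0,0.061],0.0854],
  [[0,0,0],[0,0,0.071],0.0854],
  [[0,0,0],[0,0,0.077],0.0854],
  [[0,0,0],[0,0,0.077],0.0854],
])

```text
clock: 24.27
tcp_pos: [0.5303, 0.3282, 0.0156]
orientation: [-3.14, 0.002, 1.119]
wrist_force: [-0.9, -0.2, -0.8]
finger_gap: 0.0852
```

Call:
servo_tool([
  [[0,0,0],[0,0,0],0.08],
  [[0,0,0],[0,0,0],0.075],
  [[0,0,0],[0,0,0],0.07],
  [[0,0,0],[0,0,0],0.066],
  [[0,0,0],[0,0,0],0.06],
  [[0,0,0],[0,0,0],0.05],
  [[0,0,0],[0,0,0],0.05],
  [[0,0,0],[0,0,0],0.05],
])

```text
clock: 24.93
tcp_pos: [0.5316, 0.3291, 0.0183]
orientation: [3.141, -0.002, 1.119]
wrist_force: [0.4, 0.9, 6.4]
finger_gap: 0.0649
```

Call:
servo_tool([
  [[0,0,0],[0,0,-0.005],0.05],
  [[0,0,0],[0,0,-0.018],0.05],
  [[0,0,0],[0,0,-0.036],0.05],
  [[0,0,0],[0,0,-0.058],0.05],
  [[0,0,0],[0,0,-0.082],0.05],
  [[0,0,0],[0,0,-0.105],0.05],
  [[0,0,0],[0,0,-0.122],0.05],
  [[0,0,0],[0,0,-0.13],0.05],
])

```text
clock: 25.6
tcp_pos: [0.5321, 0.3291, 0.1496]
orientation: [3.139, -0.003, 1.119]
wrist_force: [-0.2, -0.3, -1.6]
finger_gap: 0.0647
```

```bash
python3 look.py s22 .5306 .3287 .2; python3 go.py .5306 .3287 .148 64.13 .456 .1626 .148 64.13
```

```text
25.6 [0.5321 0.3291 0.1496] [ 3.139  -0.003   1.1194] [-0.2276 -0.3359 -1.5934] 0.06469392581945381 [ 0.4429  0.3885  1.4968 -0.0002  1.2523  0.8943]
origin [364 172]
(np.float64(-0.0), [np.float64(-0.182), np.float64(0.0054), np.float64(-0.0)])
```

View pics/s22.png

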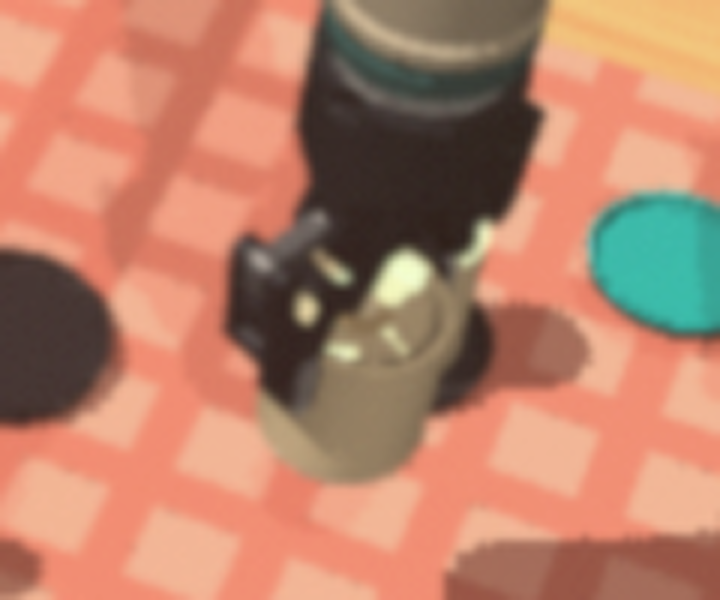

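Call:
servo_tool([
  [[0,0,0],[-0.008,0.0003,0],0.05],
  [[0,0,0],[-0.026,0.0008,0],0.05],
  [[0,0,0],[-0.052,0.0015,0],0.05],
  [[0,0,0],[-0.084,0.0025,0],0.05],
  [[0,0,0],[-0.118,0.0035,0],0.05],
  [[0,0,0],[-0.15,0.0045,0],0.05],
  [[0,0,0],[-0.172,0.0052,0],0.05],
  [[0,0,0],[-0.182,0.0056,0],0.05],
])

```text
clock: 26.32
tcp_pos: [0.4527, 0.1593, 0.145]
orientation: [-3.137, 0.005, 1.118]
wrist_force: [-0.3, -0.2, -1.7]
finger_gap: 0.0646
```

Call:
servo_tool([
  [[0,0,0],[0,0,0.01],0.05],
  [[0,0,0],[0,0,0.03],0.05],
  [[0,0,0],[0,0,0.05],0.05],
  [[0,0,0],[0,0,0.07],0.05],
  [[0,0,0],[0,0,0.085],0.05],
  [[0,0,0],[0,0,0.095],0.05],
  [[0,0,0],[0,0,0.1],0.05],
  [[0,0,0],[0,0,0.1],0.05],
])

```text
clock: 26.98
tcp_pos: [0.4556, 0.1629, 0.0449]
orientation: [-3.138, 0.002, 1.12]
wrist_force: [1.1, -1.5, -2.4]
finger_gap: 0.0647
```

Call:
servo_tool([
  [[0,0,0],[0,0,0],0.05],
  [[0,0,0],[0,0,0.004],0.05],
  [[0,0,0],[0,0,0.009],0.05],
  [[0,0,0],[0,0,0.014],0.05],
  [[0,0,0],[0,0,0.018],0.05],
  [[0,0,0],[0,0,0.021],0.05],
  [[0,0,0],[0,0,0.0225],0.05],
  [[0,0,0],[0,0,0.0225],0.05],
])

```text
clock: 27.65
tcp_pos: [0.4564, 0.1624, 0.0241]
orientation: [-3.141, 0.0, 1.119]
wrist_force: [0.1, -0.3, -2.1]
finger_gap: 0.0649
```

```bash
python3 look.py s23 .4562 .1625 .06
```

```text
27.65 [0.4564 0.1624 0.0241] [-3.141   0.0003  1.1193] [ 0.1338 -0.2751 -2.066 ] 0.06494031692815962 [0.1981 0.3329 1.9667 0.0001 0.8427 0.6495]
origin [306 164]
```

View pics/s23.png

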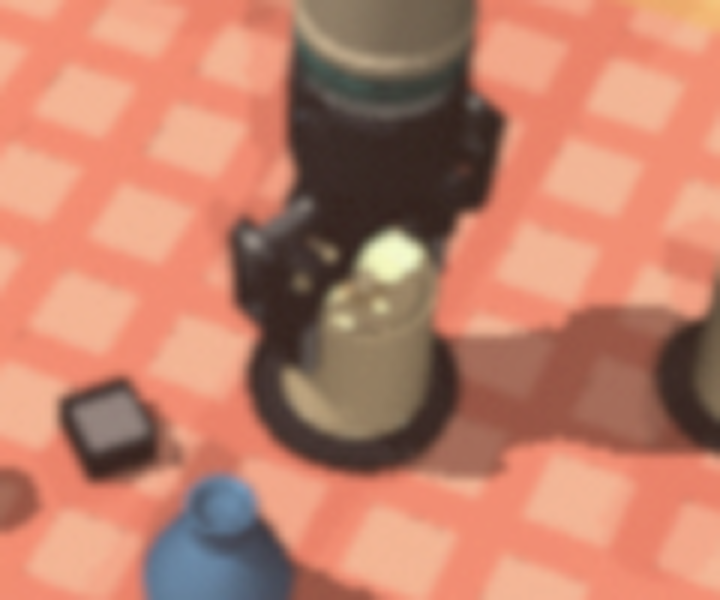

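Centred and about 1 to 2 mm above the plate floor. I'll lower it gently the rest of the way, then release.

Call:
servo_tool([
  [[0,0,0],[0,0,0.0004],0.05],
  [[0,0,0],[0,0,0.0008],0.05],
  [[0,0,0],[0,0,0.0012],0.05],
  [[0,0,0],[0,0,0.0015],0.05],
  [[0,0,0],[0,0,0.0015],0.05],
  [[0,0,0],[0,0,0.0015],0.05],
  [[0,0,0],[0,0,0.0015],0.05],
  [[0,0,0],[0,0,0.0015],0.05],
])

```text
clock: 28.37
tcp_pos: [0.4568, 0.1625, 0.0233]
orientation: [3.141, -0.0, 1.119]
wrist_force: [-0.9, -0.3, 3.0]
finger_gap: 0.0647
```

Contact at 3 N up. Releasing.

Call:
servo_tool([
  [[0,0,0],[0,0,0],0.065],
  [[0,0,0],[0,0,0],0.07],
  [[0,0,0],[0,0,0],0.075],
  [[0,0,0],[0,0,0],0.08],
  [[0,0,0],[0,0,0],0.0854],
  [[0,0,0],[0,0,0],0.0854],
  [[0,0,0],[0,0,0],0.0854],
  [[0,0,0],[0,0,-0.004],0.0854],
])

```text
clock: 29.03
tcp_pos: [0.4561, 0.1624, 0.0265]
orientation: [-3.14, 0.001, 1.119]
wrist_force: [-0.3, -1.0, -0.4]
finger_gap: 0.0857
```

Call:
servo_tool([
  [[0,0,0],[0,0,-0.01],0.0854],
  [[0,0,0],[0,0,-0.025],0.0854],
  [[0,0,0],[0,0,-0.045],0.0854],
  [[0,0,0],[0,0,-0.07],0.0854],
  [[0,0,0],[0,0,-0.1],0.0854],
  [[0,0,0],[0,0,-0.13],0.0854],
  [[0,0,0],[0,0,-0.16],0.0854],
  [[0,0,0],[0,0,-0.18],0.0854],
])

```text
clock: 29.7
tcp_pos: [0.4576, 0.1627, 0.2104]
orientation: [3.138, -0.003, 1.119]
wrist_force: [0.7, 0.1, -0.1]
finger_gap: 0.0857
```

```bash
python3 go.py .456 .1625 .207 64.13 .2 .45 .25 64.13
```

```text
(np.float64(-0.0), [np.float64(0.147), np.float64(-0.3558), np.float64(-0.043)])
```

Call:
servo_tool([
  [[0,0,0],[0.005,-0.012,-0.01],0.0854],
  [[0,0,0],[0.015,-0.036,-0.02],0.0854],
  [[0,0,0],[0.027,-0.065,-0.03],0.0854],
  [[0,0,0],[0.039,-0.095,-0.04],0.0854],
  [[0,0,0],[0.051,-0.125,-0.043],0.0854],
  [[0,0,0],[0.063,-0.153,-0.043],0.0854],
  [[0,0,0],[0.075,-0.18,-0.043],0.0854],
  [[0,0,0],[0.085,-0.206,-0.043],0.0854],
])

```text
clock: 30.37
tcp_pos: [0.3058, 0.3299, 0.2494]
orientation: [-3.14, 0.001, 1.12]
wrist_force: [-0.7, -0.0, 0.8]
finger_gap: 0.0854
```

Call:
servo_tool([
  [[0,0,0],[0.011,-0.027,0],0.0854],
  [[0,0,0],[0.022,-0.054,0],0.0854],
  [[0,0,0],[0.033,-0.08,0],0.0854],
  [[0,0,0],[0.043,-0.105,0],0.0854],
  [[0,0,0],[0.052,-0.127,0],0.0854],
  [[0,0,0],[0.059,-0.143,0],0.0854],
  [[0,0,0],[0.062,-0.15,0],0.0854],
  [[0,0,0],[0.062,-0.15,0],0.0854],
])

```text
clock: 31.03
tcp_pos: [0.1986, 0.4506, 0.2492]
orientation: [-3.141, 0.002, 1.122]
wrist_force: [-0.3, -0.1, -0.5]
finger_gap: 0.0854
```

```bash
python3 - <<'E'
from meas import *
ims={}
for n in('top','scene'):
    p,d=bot.camera(n);np.savez(n+'F.npz',p=p,d=d);cv2.imwrite(f'pics/{n}F.png',p[:,:,::-1]);ims[n]=p
p=ims['top']
R['slim']=((.611,-.0157),.095,.019,'c');R['medium']=((.377,.328),.087,.026,'c');R['wide']=((.455,.164),.079,.033,'c');R['square']=((.525,-.3102),.085,.024,'s')
p0=np.load('top0.npz')['p']
cam=np.array([.329,.0465])
for k,q in(('slim','ps'),('medium','pm'),('wide','pl'),('square','psq')):
    a=measure('top',p,k,thr=120,vis=f'/tmp/f_{k}.png');b=measure('top',p0,q)
    bc=b[0]+.5*.011/1.32*(b[0]-cam)
    print(k,a,'plate',bc,b[2],'diff mm',(a[0]-bc)*1000)
c=[cv2.resize(cv2.imread(f'/tmp/f_{k}.png'),(190,190)) for k in('slim','medium','wide','square')];cv2.imwrite('pics/fF.png',np.hstack(c))
for nm,h in(('lens',None),('vase',None)):pass
# bystanders: before/after difference
for nm,(u,v) in dict(lens=(475,244),vase=(294,157)).items():
    g=lambda im:cv2.cvtColor(im[v-22:v+22,u-22:u+22],cv2.COLOR_RGB2GRAY).astype(np.float32)
    print(nm,cv2.phaseCorrelate(g(p0),g(p)),abs(g(p0)-g(p)).mean())
E
```

```text
slim (array([ 0.6106, -0.0148]), np.float64(0.018916605900614926), None) plate [ 0.6113 -0.0152] None diff mm [-0.6766  0.416 ]
medium (array([0.3775, 0.3264]), np.float64(0.025959227912467374), None) plate [0.3771 0.3282] None diff mm [ 0.3384 -1.78  ]
wide (array([0.4555, 0.1635]), np.float64(0.0330775129687908), None) plate [0.4552 0.1642] None diff mm [ 0.2517 -0.6796]
square (array([ 0.525 , -0.3103]), array([0.025 , 0.0247]), -26.39885711669922) plate [ 0.5247 -0.3104] -25.8714599609375 diff mm [0.2242 0.0886]
lens ((0.4621115407091203, 0.4746962487610702), 1.0083601187482292) 1.8248967
vase ((0.5024131384029538, 0.528811269873728), 0.9612494838973622) 2.9638429
```

View pics/fF.png

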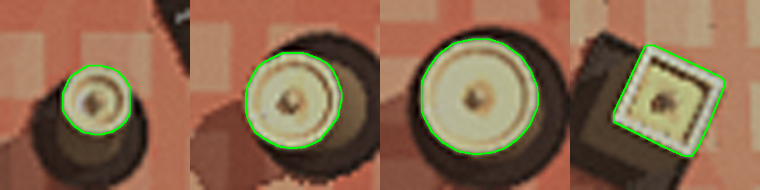

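View pics/sceneF.png

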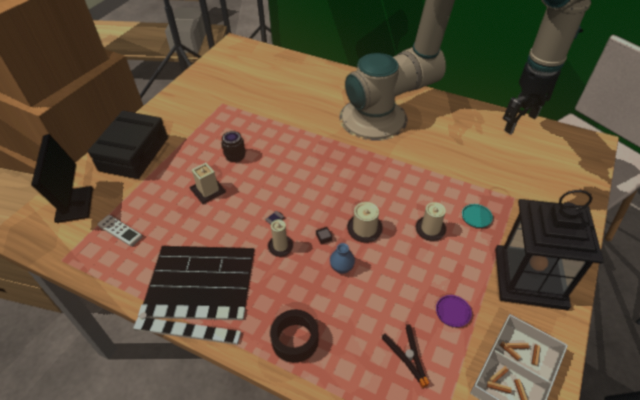

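View pics/topF.png

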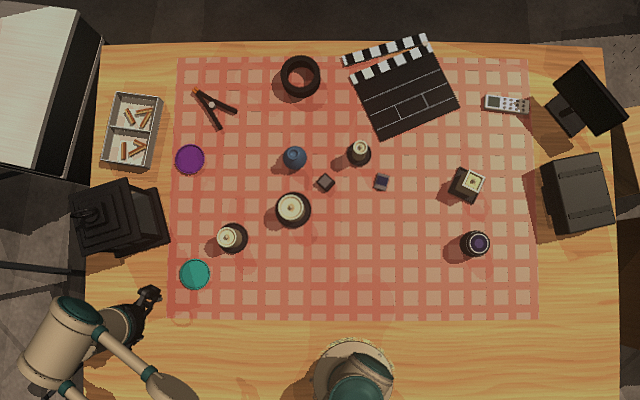

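The two final pictures show all four candles upright inside their rims: top view slim (360,148), medium (229,238), wide (291,207) and square (472,181). They sit within 2 mm of the plate centres. The lens at (475,244) and the vase at (294,157) look unchanged.

```bash
python3 -c "
from workcell import bot
print(bot.get_state()['clock']);print(bot.sign_off())"
```

```text
31.1333
the job is handed in; nothing more can be done
None
```

All four candles are standing upright on their own plates, and I handed the job in at 31.1 s. In the last pictures the arm was clear of everything.

| Candle | Plate | Distance from plate centre (top view) |
|---|---|---|
| Slim | Small round | about 0.8 mm |
| Middle | Middle round, black | about 1.8 mm |
| Wide | Large round | about 0.7 mm |
| Square | Square | about 0.3 mm, turned about 0.5° from parallel |

These offsets are against plate positions from the first picture. They include a small computed correction for the plates' visible side walls.

**Lens and vase:** they show no visible change between the first and last pictures. The numerical shift check gave about half a pixel for both, which I put down to the method and did not rule out separately.

**Checks that disagreed:**
- **Tool height:** the camera showed the open fingertips about 30 mm above the reported TCP, where the description puts them about 9 mm below it. I set the grasp heights by camera for that reason.
- **Camera agreement:** the two cameras differed by 2 to 6 mm on plate positions. I used their average, then adjusted it from where the placed candles appeared in the top view.
- **Set-down force:** the middle candle met its plate with about 19 N, the slim one with about 8 N and the wide one with about 3 N. The square one showed no contact force before release. All were under the limits, but the middle one was firmer than I intended.

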